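# Level the gel-casting stand, load the glass plates and close its cover

### The job

Get the gel-casting stand ready: set the bull's-eye level on the strip of deck between the two black knobs, then turn the knobs until the stand is level and no longer rocks, with all four feet firmly loaded, and let go. Then put the level back anywhere on the desk, draw every glass plate up out of the white drying rack and stand each one fully home in a slot of its own in the stand's chamber, keeping the cover open meanwhile. Last, swing the orange cover over past vertical and lower it gently shut; leave the timer and the pen pot alone.

Things in the scene. Friction and masses are not known exactly. Their poses are not given: they have to be found in the camera images.
- stand: Gel-casting stand, 3.6 kg, loose on the desk. Aluminium deck 190 (x) x 320 (y) x 12 mm, top 32 mm above the origin, which lies at the height of the rear feet's soles. -x faces the robot, +y its left. Fixed rear feet at x=75, y=+-120 mm, screw feet at x=-75, y=+-135 mm. At the start the screw feet are 4 to 7 mm too short: it leans 1 to 3 degrees down to the front and rocks.
- level_place (a point): Centre of the white ring on the deck that marks the place for the level, between the knobs: stand x=-57, y=0, z=32 mm (deck top). A lip 9 mm high at x=-95 bounds the strip in front, the chamber's sill (14 mm high, x=-20) behind; the level may stand anywhere between them and between the knobs.
- slot_1 (a point): Floor centre of the chamber slot at stand x=25, y=-50, z=32 mm. Open above, 11 mm wide in y between fins 32 mm high whose mouths flare to about 19 mm; a plate stands in it in the stand's x-z plane. Round the slots: grey side walls at y=+-92 (x=0 to 68) and rear wall at x=70, all 115 mm high above the origin; sill 14 mm high in front (x=-20).
- slot_2 (a point): The same at y=0.
- slot_3 (a point): The same at y=+50 mm.
- screw_left (a joint): Turn of the left leveling screw's knob (at stand x=-75, y=+135 mm), rad; grows clockwise seen from above, which drives the foot down 1.27 mm per rad and, once it bears, lifts that corner. 0 = foot as long as the rear feet (right within about +-1 rad); start -5.5 to -3.2, range -7 to 5. Stays where left; turning takes under 0.15 N m.
- screw_right (a joint): The same for the right screw (at stand x=-75, y=-135 mm).
- knob_left (a point): Centre of the left black ribbed round knob, 40 mm diameter, 22 mm high, axis upright; 84 mm above the stand's origin when the screw reads 0, 1.27 mm higher per rad below 0. It can be gripped across its diameter from above at any yaw; nothing higher stands within 80 mm of its axis.
- knob_right (a point): The same for the right knob.
- foot_left: Rubber sole of the left screw foot, disc 32 mm diameter, 7 mm thick, springy (4.5 N per mm); origin at the centre of its underside. Loaded with about 9 N when the stand is right.
- foot_right: The same under the right screw.
- rear_foot_left: Fixed rear foot, disc 32 mm diameter; origin at the centre of its underside.
- rear_foot_right: The same on the right.
- cover (a joint): Angle of the cover, rad: 0 = shut, flat on the chamber walls; it starts resting open on its stop at 1.95 (112 degrees, leaning back away from the robot); 1.57 is upright. It swings freely and falls by its own weight (0.12 kg) to whichever side of upright it is.
- cover_hinge (a point): Middle of the cover's hinge line, on the stand at x=+75, y=0, 118 mm above the stand's origin; the line runs along the stand's y axis. The orange cover is a slab 93 mm long (away from the hinge), 190 mm wide, 6 mm thick.
- cover_pull (a point): Centre of the white drum pull on the cover's free edge: cylinder 22 mm diameter, 30 mm long along the stand's y, flat ends, on a neck 12 mm wide and 30 mm long, 123 mm from the hinge line. Pinched by its flat ends it can turn between the fingers as the cover swings. At cover angle a it lies at stand x = 75 - 123 cos a, z = 118 + 123 sin a mm.
- level: Bull's-eye level: aluminium puck with a green top, 56 mm diameter, 34 mm high (glass to 36 mm), 0.18 kg; origin at the centre of its underside, z up. Starts on the desk.
- drying_rack: White drying rack, fixed to the desk, 110 mm (x) x 150 mm (y); origin at the centre of its underside. Three slots at y=-50, 0, +50 mm, each 11 mm wide in y, floor 10 mm above the desk, fins to 42 mm with flared mouths; end rails at x=+-43 mm, 25 mm high.
- plate_1: Glass plate with a white band along its top edge, 70 mm wide (x), 6 mm thick (y), 75 mm tall (z), about 0.09 kg; origin at the middle of its bottom edge. Starts upright in a slot of the drying rack. Two or three of the three plates are present.
- plate_2: The same; another plate.
- plate_3: The same; another plate.
- timer: White bench timer, 68x64x19 mm, on the desk; leave it alone.
- pen_pot: White pot with pens, on the desk behind and left of the stand, 68 mm diameter, 139 mm high; leave it alone.
Not all that is in view belongs to the job. Of the things that look like the level, the smallest one is meant.

How it is judged:
By the outcome, as a careful person would: the job done as asked, in the order asked, and still so for the second after the job is handed in, with the robot touching nothing.
Of plate_1, plate_2, plate_3 only 2 to 3 are there at a start; the rules pass over those that are not, and their reading is None.
At some moment in a run one of level may be knocked a few centimetres aside while the robot is not near it.
It also fails if it takes over 210 s, if anything falls off the work surface, if the arm or the gripper's body presses on something with over 40 N, if the wrist force passes 120 N, or if a joint passes its speed limit or range.

### The arm

A 6-joint arm with a two-finger parallel gripper is mounted at the origin on a cart in front of the work surface, level with it; the furniture and walls round the work are solid. World frame = base frame: x ahead of the robot, y to its left, z up, the work surface at z = 0. Lengths are in m, angles in rad, forces in N, time in s.
With the tool pointing down it reaches from about 0.3 to 0.775 m from the base axis. Payload 14.6 kg.
Tool frame: the origin (TCP) lies at the very end of the fingers, on their centre line; the grasp point (between the pads) lies 19 mm behind it; z points along the fingers, y is the line along which they close (so a half turn about z gives the same grasp; the last joint's range is limited). The gripper opens to 94 mm and grips with 3 to 60 N. Pads are 16 mm wide; open, the fingers measure 119 mm over their backs; the gripper's body (75 mm by 177 mm) begins 78 mm behind the grasp point.
Start: joints at [-1.39, 0.3, 1.521, -0, 1.321, -0.067], TCP at [0.135, -0.533, 0.184] pointing down, gripper open.
Joint ranges: [-3.03, 3.03], [-0.79, 2.21], [0.23, 2.52], [-1.04, 4.18], [0, 3.07], [-2.55, 2.55]. Speed limits (rad/s): [2.22, 2.22, 2.57, 3.14, 3.14, 3.14].

### API

Orientations are given as [roll, pitch, yaw] about the fixed x, y, z axes, in that order (R = Rz(yaw) Ry(pitch) Rx(roll)).
In Python, from station import ctrl gives the robot as it stands.
- The arm moves only by the tool move_arm, never from a script. Its argument "increments" is a list of rows, each a list of 7 numbers: the opening, from 0 (shut) to 1 (fully open), then the shift along the tool's x, y, z in units of 50 mm (1.0 is 50 mm), then the turn, a rotation vector about the tool's x, y, z in rad. In form: [[claw, tx, ty, tz, rx, ry, rz], ...]. A call has 1 to 20 rows; each row shifts and turns the commanded pose from where the row before left it, along the tool's axes as they then stand; what a row does not reach is not made up. A row lasts 1/10 s, in which the tool goes at most 50 mm and 8.59 degrees, less where a joint would pass 70% of its speed; a pose out of reach is approached as far as the arm can. A call is refused whole if a number of a shift passes 1 or a number of a turn 0.15, either way. A call with a gripper value outside its range is refused whole. The fingers move at their own pace and stop on an object; "force" is the grip in N (left out, the last holds). Time passes only in rows, so rows that do not move let the fingers close. It gives the time, the measured TCP pose, the force, the opening and the grip force at its end, in the units of the state.
- ctrl.get_obs(): the state, without advancing time (a new reading comes with each control period).
- ctrl.camera(name): name is "scene" or "top"; returns a dict with "color" (400x640x3 uint8, blue, green, red), "K" (3x3 intrinsics, pixels), "pose" (4x4, takes a point from camera to world coordinates). Camera axes: x right, y down, z forward; pixel columns grow to the right and rows downward; lengths in m; the calibration is good to about 2 mm. A picture is of the moment at which its call begins. There is no depth.
- ctrl.hand_in(): hands the job in; it is judged then, once.
Trained networks look in a picture, given as the dict that the camera call returned (one of the last four; its "shot" number tells which), for a name from the list of things; names that differ only in an ending like _2 or _b are one class to them, and where a whole thing is asked for, a point or a joint stands for the part that bears it (a point fixed in the world has none). Each returns a list of dicts, best first, with "conf" (0 to 1); they miss things now and then, are a little off and sometimes report something else, mostly with a low value. They report only what shows in the picture. A call takes as long as a camera call. They do not tell look-alikes from the thing itself.
- ctrl.cut_out(name, picture): "mask" (400x640 bool, what is visible of it) and "centre" ([row, column] in pixels, amid what is visible of it).
The state is a dict: "time_s": time; "qpos": joint angles; "joint_vel": joint speeds; "tau": joint torques, N m; "ee_pos": TCP position; "eef_rot": TCP orientation; "force": force on the tool from outside, world axes, zero at the start; "moment": the same for the moment, N m; "grip_width": finger opening in m; "grip_force": force on a finger pad.
Only numpy, scipy, OpenCV 4.12 (cv2) and the standard library are available. Lean on these libraries where they do the work, as an engineer would, in place of code of your own. Each camera call takes 0.05 s, during which the arm holds its last target. There are 200 camera calls.

## Working session

There is one attempt and no reset: what is moved stays moved. The work goes in short steps, Python scripts to look and compute and a tool call to move; the robot and the scene stay as the last step left them, time stands still between calls to the robot, and variables do not carry over. Pictures are saved under pics/ and viewed, at most 14 in all, crops included, and the job is handed in when it is done.

Besides the shell and the picture viewer there is one more tool, called after "Emit:" by a JSON object that holds its "api" and its "payload". move_arm: Moves the arm, as the interface text tells. Its arguments: {"type":"object","properties":{"increments":{"type":"array","items":{"type":"array","items":{"type":"number"}}},"force":{"type":"number"}},"required":["increments"]}

```bash
ls; mkdir -p pics; cat > h.py <<'E'
import numpy as np, cv2
from station import ctrl
from scipy.spatial.transform import Rotation as R
def ray(p,uv):
    K,T=np.array(p["K"]),np.array(p["pose"])
    d=T[:3,:3]@np.linalg.solve(K,[uv[0],uv[1],1.]); return T[:3,3],d
def at_z(p,uv,z):
    o,d=ray(p,uv); return o+d*(z-o[2])/d[2]
def proj(p,X):
    K,T=np.array(p["K"]),np.array(p["pose"])
    c=(np.atleast_2d(X)-T[:3,3])@T[:3,:3]; q=c@K.T; return q[:,:2]/q[:,2:]
E
python3 - <<'E'
from h import *
print(ctrl.get_obs())
for n in("scene","top"):
    p=ctrl.camera(n); cv2.imwrite(f"pics/{n}0.png",p["color"])
    print(n,np.round(p["K"],1).tolist(),np.round(p["pose"],3).tolist())
    for k in("level","knob_left","plate_1","drying_rack","stand","cover_pull","timer","pen_pot"):
        for d in ctrl.cut_out(k,p)[:5]:
            m=d["mask"]; ys,xs=np.nonzero(m)
            print(k,round(d["conf"],2),np.round(d["centre"]),m.sum(),xs.min(),xs.max(),ys.min(),ys.max())
E
```

```text
pics
{'time_s': 0.0, 'qpos': array([-1.38957263e+00,  3.00475245e-01,  1.52156888e+00,  1.96066049e-05,
        1.32066536e+00, -6.65633999e-02]), 'joint_vel': array([-0.00176697,  0.00089867, -0.00073985, -0.00103506,  0.00203135,
       -0.00094657]), 'tau': array([ 2.57805994e-03, -5.31800795e+01, -3.52732444e+01,  7.09005701e-02,
        2.44830572e-02, -1.25249289e-04]), 'ee_pos': array([ 0.13486546, -0.53292758,  0.18338922]), 'eef_rot': array([-3.14047955e+00, -9.32346146e-05,  2.47782184e-01]), 'force': array([ 0.4776476 , -0.88900317, -0.68849062]), 'moment': array([ 0.02809633, -0.00111719, -0.01924134]), 'grip_force': 0.0, 'grip_width': 0.09377785204425447}
scene [[446.4, 0.0, 317.7], [0.0, 446.4, 196.2], [0.0, 0.0, 1.0]] [[0.944, -0.264, 0.198, 0.305], [-0.33, -0.736, 0.591, -0.806], [-0.01, -0.623, -0.782, 1.169], [0.0, 0.0, 0.0, 1.0]]
level 0.9 [329. 366.] 963 354 385 311 347
level 0.81 [285. 320.] 785 305 332 267 298
level 0.74 [123. 273.] 205 266 286 118 129
level 0.65 [319. 329.] 416 318 338 309 333
level 0.55 [169. 344.] 1062 325 354 140 201
knob_left 0.69 [167. 273
[... 691 characters left out ...]
 223 254
level 0.71 [240. 450.] 358 440 461 233 253
knob_left 0.77 [239. 264.] 212 252 267 232 248
knob_left 0.4 [223. 178.] 274 172 186 208 235
plate_1 0.7 [225. 177.] 286 171 186 209 236
plate_1 0.61 [229. 194.] 269 190 203 209 237
plate_1 0.51 [227. 214.] 234 209 221 213 239
drying_rack 0.85 [226. 204.] 1350 172 232 205 250
drying_rack 0.73 [173. 397.] 470 384 408 163 188
drying_rack 0.6 [241. 364.] 194 355 370 233 248
drying_rack 0.43 [170. 312.] 1915 272 348 148 183
stand 0.78 [212. 311.] 9549 252 369 148 252
stand 0.47 [231. 204.] 1276 173 231 205 250
cover_pull 0.67 [169. 312.] 1857 272 348 148 183
timer 0.59 [171. 396.] 515 383 409 162 188
pen_pot 0.77 [177. 221.] 787 204 238 159 191
```

View pics/scene0.png

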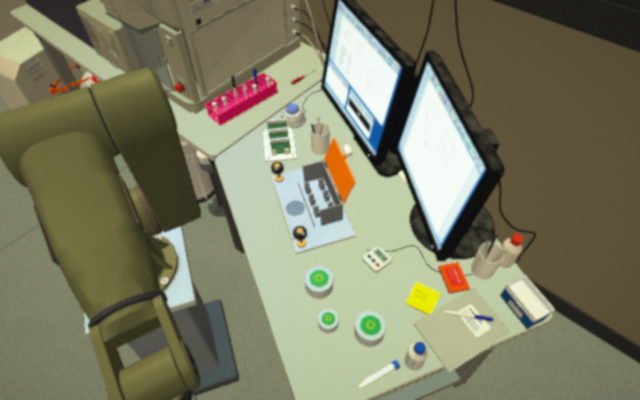

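View pics/top0.png

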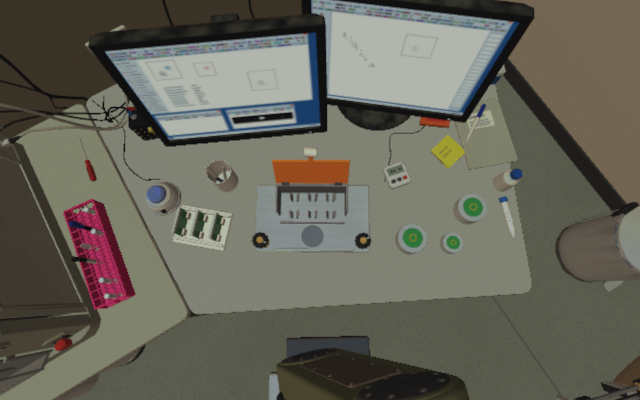

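Level look-alikes: scene (319,280), (370,326) and (328,320); top (411,240), (471,208) and (452,243). The smallest is scene (328,320) / top (452,243). The top view shows the stand at about (312,215), black knobs at (261,240) and (363,240), and the rack at (203,227) with three plates. I'll confirm with one enlarged crop and measure positions.

```bash
python3 - <<'E'
from h import *
p=ctrl.camera("top"); s=ctrl.camera("scene")
a=cv2.resize(p["color"][140:265,165:485],None,fx=2.5,fy=2.5,interpolation=cv2.INTER_CUBIC)
b=cv2.resize(s["color"][95:345,250:400],None,fx=1.9,fy=1.9,interpolation=cv2.INTER_CUBIC)
cv2.imwrite("pics/c1.png",a)
cv2.imwrite("pics/c2.png",cv2.resize(s["color"][90:350,240:400],None,fx=2.3,fy=2.3,interpolation=cv2.INTER_CUBIC))
for q,n in((p,"top"),(s,"scene")):
  for k,z in(("level",.034),("knob_right",.088),("plate_1",.085),("drying_rack",.03),("pen_pot",.07),("timer",.01)):
    for d in ctrl.cut_out(k,q)[:5]:
      m=d["mask"].astype(np.uint8);(cx,cy),(w,h),an=cv2.minAreaRect(cv2.findNonZero(m))
      print(n,k,round(d["conf"],2),np.round([cx,cy,w,h,an]),m.sum(),np.round(at_z(q,(cx,cy),z),3))
E
```

```text
top level 0.88 [450. 244.  19.  22.  90.] 355 [ 0.477 -0.345  0.034]
top level 0.66 [410. 239.  30.  31.  90.] 784 [ 0.492 -0.237  0.034]
top level 0.57 [470. 209.  29.  32.  45.] 770 [ 0.573 -0.409  0.034]
top level 0.39 [310. 166.  36.  76.  90.] 1929 [0.712 0.037 0.034]
top knob_right 0.78 [362. 240.  15.  14.  90.] 190 [ 0.484 -0.098  0.088]
top plate_1 0.82 [215. 226.  11.  27.   7.] 260 [0.534 0.291 0.085]
top plate_1 0.6 [197. 224.  12.  26.  18.] 280 [0.539 0.338 0.085]
top plate_1 0.54 [179. 221.  13.  26.  18.] 281 [0.548 0.387 0.085]
top drying_rack 0.64 [202. 227.  53.  39.  10.] 1245 [0.54  0.344 0.03 ]
top pen_pot 0.86 [221. 176.  35.  25.  54.] 726 [0.675 0.284 0.07 ]
top pen_pot 0.21 [362. 241.  16.  16.  45.] 217 [ 0.485 -0.099  0.07 ]
top timer 0.95 [396. 175.  23.  22.  69.] 498 [ 0.685 -0.214  0.01 ]
scene level 0.9 [328. 320.  23.  19.  90.] 370 [ 0.478 -0.357  0.034]
scene level 0.87 [318. 282.  31.  27.  90.] 746 [ 0.492 -0.243  0.034]
scene level 0.55 [370. 329.  34.  31.  90.] 898 [ 0.574 -0.415  0.034]
scene level 0.47 [321. 195. 101.  85.  73.] 6174 [0.603 0.053 0.034]
scene level 0.36 [339. 170.  63.  28.  84.] 1029 [0.699 0.135 0.034]
scene knob_right 0.71 [300. 234.  16.  13.  90.] 180 [ 0.483 -0.104  0.088]
scene plate_1 0.85 [280. 145.  16.  19.  90.] 266 [0.53  0.268 0.085]
scene plate_1 0.49 [276. 123.  10.  20.  83.] 188 [0.549 0.377 0.085]
scene drying_rack 0.72 [328. 321.  23.  22.  45.] 413 [ 0.478 -0.357  0.03 ]
scene drying_rack 0.61 [279. 145.  31.  30.  85.] 473 [0.54  0.323 0.03 ]
scene pen_pot 0.91 [321. 136.  38.  21.  87.] 618 [0.683 0.277 0.07 ]
scene timer 0.96 [377. 259.  23.  22.  45.] 472 [ 0.685 -0.217  0.01 ]
scene timer 0.47 [276. 124.  10.  19.  90.] 184 [0.563 0.456 0.01 ]
```

View pics/c1.png

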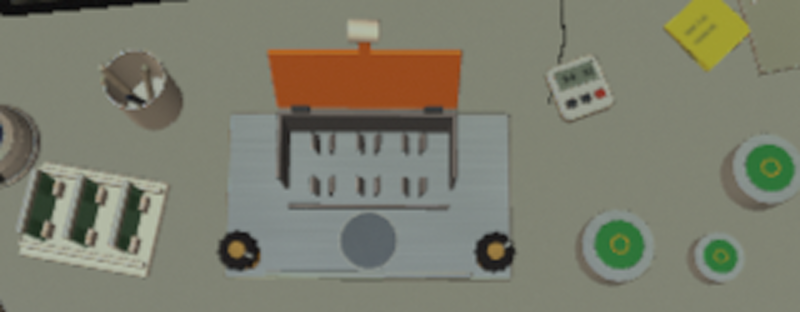

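View pics/c2.png

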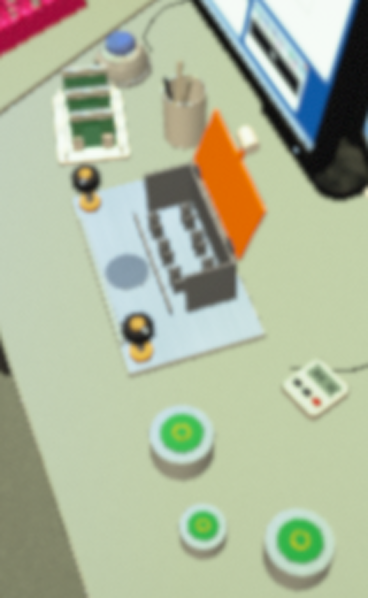

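The crop confirms the small puck at top (452,243) as the level: it is about 19 px wide, against about 30 px for the other two. Three plates stand in the rack. The cover is open, with its white pull at c1 (362,29).

```bash
cat >> h.py <<'E'
def green(p,c,r=16):
    x0,y0=int(c[0]-r),int(c[1]-r); im=p["color"][y0:y0+2*r,x0:x0+2*r].astype(int)
    m=(im[...,1]-im[...,2]>40)&(im[...,1]-im[...,0]>25)
    n,l,st,ce=cv2.connectedComponentsWithStats(m.astype(np.uint8)); i=1+st[1:,4].argmax()
    return ce[i]+[x0,y0],st[i]
def tri(pa,ua,pb,ub):
    oa,da=ray(pa,ua);ob,db=ray(pb,ub);A=np.stack([da,-db],1);t=np.linalg.lstsq(A,ob-oa,rcond=None)[0]
    a,b=oa+da*t[0],ob+db*t[1];return (a+b)/2,np.linalg.norm(a-b)
E
python3 - <<'E'
from h import *
from scipy.optimize import least_squares
p=ctrl.camera("top"); s=ctrl.camera("scene")
g,st=green(p,(452,243)); print("level top",g,st,at_z(p,g,.035))
g2,st=green(s,(328,319)); print("level scene",g2,st,at_z(s,g2,.035)); print(tri(p,g,s,g2))
T=lambda u:np.array(u)/2.5+[165,140]
S=lambda u:np.array(u)/2.3+[240,90]
kl,kr=T((236,249)),T((495,250))
print("knobs",at_z(p,kl,.094),at_z(p,kr,.094))
# fit stand: local pts
L=np.array([[-75,135,95],[-75,-135,95],[95,160,32],[95,-160,32],[-95,-160,32],[-95,160,32],[-57,0,32]])/1e3
U=np.array([kl,kr,T((230,113)),T((509,113)),T((513,278)),T((225,277)),T((369,240))])
U2={0:S((86,178)),1:S((138,322)),6:S((126,271)),3:S((265,335)),4:S((128,375)),5:S((72,198))}
def P(v):
    Rm=R.from_euler("ZYX",[v[2],v[3],0]).as_matrix(); X=L.copy(); X[:2,2]+=.005
    # pivot about rear soles x=.075
    c=np.array([.075,0,0]); return (X-c)@Rm.T+c@R.from_euler("Z",v[2]).as_matrix().T+[v[0],v[1],0]
def f(v):
    X=P(v); e=(proj(p,X)-U).ravel(); q=proj(s,X); e2=np.concatenate([q[i]-U2[i] for i in U2]); return np.r_[e,e2]
r=least_squares(f,[.56,.02,0,.03],loss="soft_l1");print(np.round(r.x,4)); print(np.round(r.fun.reshape(-1,2),1).tolist()); np.save("st.npy",r.x)
# rack
tri_=[T(u) for u in((47,165),(167,183),(148,275),(20,255))]
for z in(0.,.025): print("rack",z,[np.round(at_z(p,u,z)[:2],3).tolist() for u in tri_])
# monitors bottom edge
for u in((115,150),(325,132),(240,137),(460,115)):print("mon",u,[np.round(at_z(p,u,z)[:2],3).tolist() for z in(.1,.2,.3)])
print("pull",tri(p,T((362,29)),s,S((247,139))))
E
```

```text
level top [452.68907563 242.06722689] [ 10   9  14  13 119] [ 0.48079381 -0.35233087  0.035     ]
level scene [327.97701149 318.11494253] [  9   8  15  15 174] [ 0.48098563 -0.35131133  0.035     ]
(array([ 0.48069492, -0.35187351,  0.03639859]), np.float64(0.00014558816971040617))
knobs [0.49242356 0.17086367 0.094     ] [ 0.48469154 -0.09975205  0.094     ]
[ 0.5632  0.032  -0.0299 -0.0126]
[[0.4, 0.3], [0.5, 0.4], [0.4, -1.5], [0.4, -1.0], [0.2, -0.5], [-0.5, -0.7], [-0.1, 0.7], [-1.3, -2.0], [-1.0, 1.1], [-0.9, 0.3], [1.0, -0.3], [0.5, -0.7], [-0.9, -1.0]]
rack 0.0 [[0.61, 0.409], [0.585, 0.268], [0.479, 0.286], [0.505, 0.434]]
rack 0.025 [[0.604, 0.4], [0.58, 0.262], [0.476, 0.28], [0.501, 0.424]]
mon (115, 150) [[0.749, 0.571], [0.71, 0.514], [0.67, 0.458]]
mon (325, 132) [[0.787, -0.008], [0.744, -0.007], [0.7, -0.006]]
mon (240, 137) [[0.779, 0.228], [0.736, 0.205], [0.693, 0.183]]
mon (460, 115) [[0.828, -0.387], [0.781, -0.348], [0.733, -0.31]]
pull (array([0.67902493, 0.03053399, 0.23550043]), np.float64(0.00036645459245633545))
```

Emit:
{"api": "move_arm", "payload": {"increments": [[0.8,0.76,-0.18,0.16,0,0,0],[0.8,0.76,-0.18,0.16,0,0,0],[0.8,0.76,-0.18,0.16,0,0,0],[0.8,0.76,-0.18,0.16,0,0,0],[0.8,0.76,-0.18,0.16,0,0,0],[0.8,0.76,-0.18,0.16,0,0,0],[0.8,0.76,-0.18,0.16,0,0,0],[0.8,0.76,-0.18,0.16,0,0,0],[0.8,0.76,-0.18,0.16,0,0,0],[0.8,0.76,-0.18,0.16,0,0,0],[0.8,0,0,0,0,0,0.14],[0.8,0,0,0,0,0,0.14],[0.8,0,0,0,0,0,0],[0.8,0,0,0,0,0,0]], "force": 15}}

```text
time_s: 3.1
ee_pos: [0.4811, -0.3528, 0.104]
eef_rot: [3.142, -0.0, -0.028]
force: [-0.0, -0.1, 0.5]
grip_width: 0.0751
grip_force: 0.0
```

Emit:
{"api": "move_arm", "payload": {"increments": [[0.8,0,0,0.45,0,0,0],[0.8,0,0,0.45,0,0,0],[0.8,0,0,0.45,0,0,0],[0.8,0,0,0.3,0,0,0],[0.8,0,0,0.15,0,0,0],[0.8,0,0,0,0,0,0],[0,0,0,0,0,0,0],[0,0,0,0,0,0,0],[0,0,0,0,0,0,0],[0,0,0,0,0,0,0],[0,0,0,-0.3,0,0,0],[0,0,0,-0.6,0,0,0],[0,0,0,-0.9,0,0,0],[0,0,0,-0.9,0,0,0],[0,0,0,0,0,0,0]], "force": 15}}

```text
time_s: 4.6
ee_pos: [0.4832, -0.3544, 0.1568]
eef_rot: [3.135, -0.009, -0.032]
force: [0.1, -0.4, 0.2]
grip_width: 0.0065
grip_force: 0.0
```

```bash
python3 - <<'E'
from h import *
p=ctrl.camera("top"); s=ctrl.camera("scene")
cv2.imwrite("pics/c3.png",np.hstack([cv2.resize(p["color"][140:290,340:520],None,fx=2.2,fy=2.2),cv2.resize(s["color"][200:350,240:420],None,fx=2.2,fy=2.2)]))
for q in(p,s):
  for d in ctrl.cut_out("level",q)[:4]: print(round(d["conf"],2),d["centre"],d["mask"].sum())
E
```

```text
0.89 [200.4, 473.7] 446
0.72 [242.7, 451.9] 319
0.72 [240.9, 410.1] 780
0.82 [319.7, 328.3] 384
0.71 [287.9, 313.1] 387
0.6 [326.5, 368.0] 869
```

View pics/c3.png

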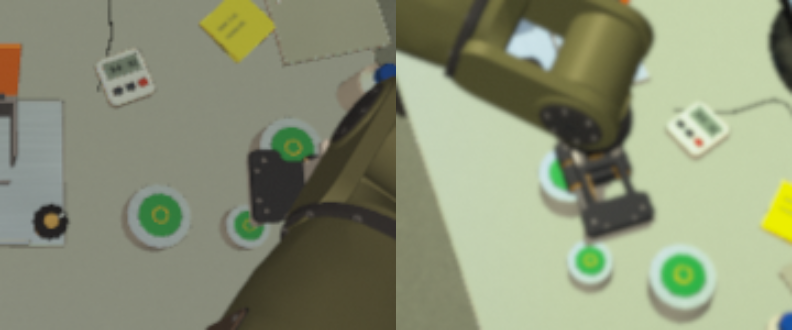

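The level is still in place at scene (328,320), and the gripper is above it with the fingers shut. The fingers are slow, so I lifted too early. I'll retry and wait longer before lifting.

Emit:
{"api": "move_arm", "payload": {"increments": [[0.8,0,0,0,0,0,0],[0.8,0,0,0,0,0,0],[0.8,0,0,0,0,0,0],[0.8,0,0,0,0,0,0],[0.8,0,0,0,0,0,0],[0.8,0,0,0,0,0,0],[0.8,0,0,0.6,0,0,0],[0.8,0,0,0.6,0,0,0],[0.8,0,0,0.6,0,0,0],[0.8,0,0,0.6,0,0,0],[0.8,0,0,0.3,0,0,0],[0.8,0,0,0.15,0,0,0],[0.8,0,0,0,0,0,0],[0,0,0,0,0,0,0],[0,0,0,0,0,0,0],[0,0,0,0,0,0,0],[0,0,0,0,0,0,0],[0,0,0,0,0,0,0],[0,0,0,0,0,0,0],[0,0,0,0,0,0,0]], "force": 20}}

```text
time_s: 6.8
ee_pos: [0.4817, -0.3529, 0.0075]
eef_rot: [3.141, -0.001, -0.032]
force: [-0.8, 3.3, 6.7]
grip_width: 0.0544
grip_force: 20.0
```

Emit:
{"api": "move_arm", "payload": {"increments": [[0,0,0,-0.25,0,0,0],[0,0,0,-0.6,0,0,0],[0,0,0,-0.8,0,0,0],[0,0,0,-0.8,0,0,0],[0,0,0,-0.4,0,0,0],[0,0.02,-0.4,0,0,0,0],[0,0.03,-0.8,0,0,0,0],[0,0.03,-0.8,0,0,0,0],[0,0.03,-0.8,0,0,0,0],[0,0.03,-0.8,0,0,0,0],[0,0.03,-0.8,0,0,0,0],[0,0.03,-0.8,0,0,0,0],[0,0.03,-0.8,0,0,0,0],[0,0.02,-0.8,0,0,0,0],[0,0,-0.56,0,0,0,0],[0,0,-0.4,0,0,0,0],[0,0,0,0,0,0,0],[0,0,0,0,0,0,0]]}}

```text
time_s: 8.6
ee_pos: [0.5062, 0.0345, 0.1494]
eef_rot: [3.141, -0.0, -0.031]
force: [-0.9, -0.2, -2.1]
grip_width: 0.0545
grip_force: 20.0
```

```bash
python3 - <<'E'
from h import *
o=ctrl.get_obs(); print({k:np.round(o[k],3) for k in("ee_pos","eef_rot","force","qpos","grip_width","grip_force")})
p=ctrl.camera("top"); s=ctrl.camera("scene")
cv2.imwrite("pics/c4.png",np.hstack([cv2.resize(p["color"][140:270,230:400],None,fx=2.3,fy=2.3),cv2.resize(s["color"][120:250,250:420],None,fx=2.3,fy=2.3)]))
E
```

```text
{'ee_pos': array([0.506, 0.035, 0.149]), 'eef_rot': array([ 3.141, -0.   , -0.031]), 'force': array([-0.896, -0.246, -2.143]), 'qpos': array([-0.004,  0.237,  1.684, -0.   ,  1.22 ,  1.598]), 'grip_width': np.float64(0.055), 'grip_force': np.float64(19.999)}
```

View pics/c4.png

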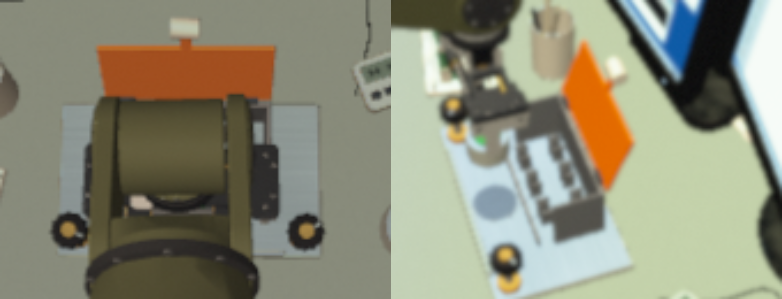

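Level held, hovering over the ring. Now lowering it.

Emit:
{"api": "move_arm", "payload": {"increments": [[0,0,0,0.3,0,0,0],[0,0,0,0.5,0,0,0],[0,0,0,0.5,0,0,0],[0,0,0,0.4,0,0,0],[0,0,0,0.2,0,0,0],[0,0,0,0.1,0,0,0],[0,0,0,0.1,0,0,0],[0,0,0,0.1,0,0,0],[0,0,0,0,0,0,0],[0,0,0,0,0,0,0]]}}

```text
time_s: 9.7
ee_pos: [0.5064, 0.0347, 0.0393]
eef_rot: [-3.142, -0.0, -0.032]
force: [-0.3, -0.5, -1.2]
grip_width: 0.055
grip_force: 20.0
```

Emit:
{"api": "move_arm", "payload": {"increments": [[0,0,0,0.03,0,0,0],[0,0,0,0.03,0,0,0],[0,0,0,0.03,0,0,0],[0,0,0,0,0,0,0],[0,0,0,0,0,0,0]]}}

```text
time_s: 10.2
ee_pos: [0.5058, 0.0347, 0.0346]
eef_rot: [3.142, 0.001, -0.032]
force: [-5.1, 0.4, 5.5]
grip_width: 0.0547
grip_force: 20.0
```

Emit:
{"api": "move_arm", "payload": {"increments": [[0.7,0,0,-0.01,0,0,0],[0.7,0,0,0,0,0,0],[0.75,0,0,0,0,0,0],[0.75,0,0,0,0,0,0],[0.75,0,0,-0.2,0,0,0],[0.75,0,0,-0.5,0,0,0],[0.75,0,0,-0.8,0,0,0],[0.75,0,0,-0.7,0,0,0],[0.75,0,0,0,0,0,0],[0,0,0,0,0,0,0],[0,0,0,0,0,0,0],[0,0,0,0,0,0,0]]}}

```text
time_s: 11.4
ee_pos: [0.5057, 0.0347, 0.144]
eef_rot: [3.142, 0.002, -0.032]
force: [-0.3, -0.7, -0.1]
grip_width: 0.0497
grip_force: 0.0
```

Emit:
{"api": "move_arm", "payload": {"increments": [[0.75,-0.09,-0.68,0,0,0,0],[0.75,-0.09,-0.68,0,0,0,0],[0.75,-0.09,-0.68,0,0,0,0],[0.75,-0.08,-0.67,0,0,0,0],[0.75,0,0,0,0,0,-0.15],[0.75,0,0,0,0,0,-0.15],[0.75,0,0,0,0,0,-0.15],[0.75,0,0,0,0,0,-0.15],[0.75,0,0,0,0,0,-0.15],[0.75,0,0,0,0,0,-0.15],[0.75,0,0,0,0,0,-0.15],[0.75,0,0,0,0,0,-0.15],[0.75,0,0,0,0,0,-0.15],[0.75,0,0,0,0,0,-0.15],[0.75,0,0,0,0,0,-0.15],[0.75,0,0,0,0,0,-0.15],[0.75,0,0,0,0,0,-0.15],[0.75,0,0,0,0,0,-0.15],[0.75,0,0,0,0,0,-0.15],[0.75,0,0,0,0,0,-0.15]]}}

```text
time_s: 13.4
ee_pos: [0.4927, 0.1706, 0.1441]
eef_rot: [-3.14, -0.001, 2.374]
force: [-0.1, -0.1, -0.2]
grip_width: 0.0703
grip_force: 0.0
```

Emit:
{"api": "move_arm", "payload": {"increments": [[0.75,0,0,0,0,0,-0.15],[0.75,0,0,0,0,0,-0.15],[0.75,0,0,0,0,0,-0.15],[0.75,0,0,0,0,0,-0.15],[0.75,0,0,0,0,0,-0.15],[0.75,0,0,0,0,0,-0.15],[0.75,0,0,0,0,0,-0.15],[0.75,0,0,0,0,0,-0.15],[0.75,0,0,0,0,0,-0.15],[0.75,0,0,0,0,0,-0.15],[0.75,0,0,0,0,0,-0.15],[0.75,0,0,0,0,0,-0.15],[0.75,0,0,0,0,0,0],[0.75,0,0,0,0,0,0]]}}

```text
time_s: 14.8
ee_pos: [0.4929, 0.1706, 0.1444]
eef_rot: [3.141, -0.001, -2.12]
force: [0.5, 0.3, -0.1]
grip_width: 0.0707
grip_force: 0.0
```

```bash
python3 - <<'E'
from h import *
o=ctrl.get_obs(); print({k:np.round(o[k],4).tolist() for k in("time_s","ee_pos","eef_rot","force","qpos","grip_width")})
v=np.load("st.npy"); p=ctrl.camera("top");s=ctrl.camera("scene")
a=cv2.resize(p["color"][200:260,235:375],None,fx=5,fy=5,interpolation=cv2.INTER_CUBIC)
b=cv2.resize(s["color"][150:250,260:360],None,fx=3,fy=3,interpolation=cv2.INTER_CUBIC)
b=np.pad(b,((0,0),(0,400),(0,0)))
cv2.imwrite("pics/c5.png",np.vstack([a,b]))
for q,u in((p,(313,230)),(s,(293,202))):
  try: print(green(q,u,16))
  except Exception as e: print(e)
E
```

```text
{'time_s': 14.8, 'ee_pos': [0.4929, 0.1706, 0.1444], 'eef_rot': [3.1409, -0.0007, -2.12], 'force': [0.462, 0.3202, -0.05], 'qpos': [0.263, 0.2739, 1.6497, 0.0, 1.219, -2.3294], 'grip_width': 0.0707}
(array([312.11811024, 235.8503937 ]), array([  9,  15,  13,  14, 127], dtype=int32))
(array([292.83146067, 201.91011236]), array([10, 11, 12, 10, 89], dtype=int32))
```

View pics/c5.png

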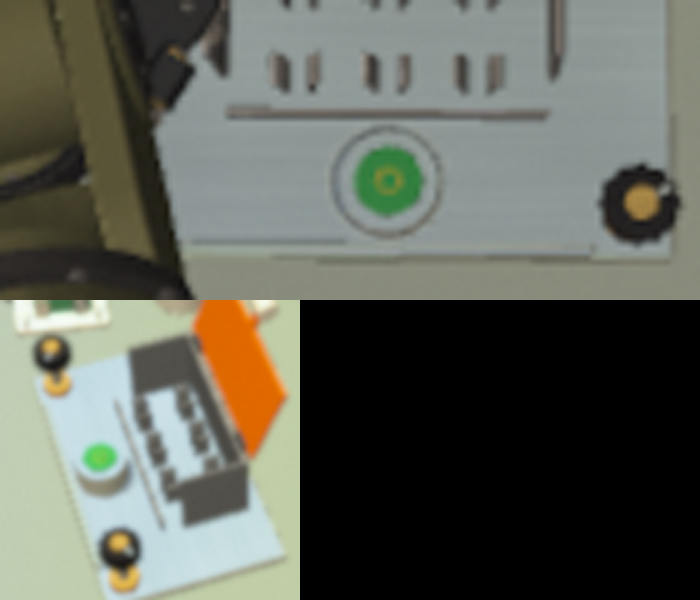

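The level stands on the deck ring at top (312,236). The right knob's brass centre is at (363,240), as computed. Now gripping the left knob.

Emit:
{"api": "move_arm", "payload": {"increments": [[0.75,0,0,0.4,0,0,0],[0.75,0,0,0.5,0,0,0],[0.75,0,0,0.4,0,0,0],[0.75,0,0,0.2,0,0,0],[0.75,0,0,0,0,0,0],[0,0,0,0,0,0,0],[0,0,0,0,0,0,0],[0,0,0,0,0,0,0],[0,0,0,0,0,0,0],[0,0,0,0,0,0,0],[0,0,0,0,0,0,0],[0,0,0,0,0,0,0],[0,0,0,0,0,0,0]], "force": 15}}

```text
time_s: 16.2
ee_pos: [0.4932, 0.1707, 0.0701]
eef_rot: [-3.141, 0.0, -2.115]
force: [-0.4, 0.6, 3.0]
grip_width: 0.039
grip_force: 15.0
```

Emit:
{"api": "move_arm", "payload": {"increments": [[0,0,0,0,0,0,0.15],[0,0,0,0,0,0,0.15],[0,0,0,0,0,0,0.15],[0,0,0,0,0,0,0.15],[0,0,0,0,0,0,0.15],[0,0,0,0,0,0,0.15],[0,0,0,0,0,0,0.15],[0,0,0,0,0,0,0.15],[0,0,0,0,0,0,0.15],[0,0,0,0,0,0,0.15],[0,0,0,0,0,0,0.15],[0,0,0,0,0,0,0.15],[0,0,0,0,0,0,0.15],[0,0,0,0,0,0,0.15],[0,0,0,0,0,0,0]]}}

```text
time_s: 17.7
ee_pos: [0.4933, 0.1719, 0.0701]
eef_rot: [3.14, -0.001, 2.062]
force: [-1.9, 8.0, 1.2]
grip_width: 0.039
grip_force: 15.1
```

Emit:
{"api": "move_arm", "payload": {"increments": [[0,0,0,0,0,0,0.15],[0,0,0,0,0,0,0.15],[0,0,0,0,0,0,0.15],[0,0,0,0,0,0,0.15],[0,0,0,0,0,0,0.15],[0,0,0,0,0,0,0.15],[0,0,0,0,0,0,0.15],[0,0,0,0,0,0,0.15],[0,0,0,0,0,0,0.15],[0,0,0,0,0,0,0.15],[0,0,0,0,0,0,0.15],[0,0,0,0,0,0,0.15],[0,0,0,0,0,0,0],[0,0,0,0,0,0,0]]}}

```text
time_s: 19.1
ee_pos: [0.4936, 0.1694, 0.0696]
eef_rot: [3.14, -0.0, 0.267]
force: [6.0, -8.0, -3.5]
grip_width: 0.0386
grip_force: 15.0
```

```bash
python3 - <<'E'
from h import *
o=ctrl.get_obs(); print({k:np.round(o[k],4).tolist() for k in("time_s","ee_pos","eef_rot","force","moment","qpos","grip_width")})
E
```

```text
{'time_s': 19.1, 'ee_pos': [0.4936, 0.1694, 0.0696], 'eef_rot': [3.1395, -0.0001, 0.2672], 'force': [6.021, -8.0404, -3.5365], 'moment': [-1.6649, -1.0786, -0.0468], 'qpos': [0.2616, 0.3643, 1.7211, -0.0024, 1.0561, 1.5663], 'grip_width': 0.0386}
```

Emit:
{"api": "move_arm", "payload": {"increments": [[0,0,0,0,0,0,0.15],[0,0,0,0,0,0,0.15],[0,0,0,0,0,0,0.15],[0,0,0,0,0,0,0],[0.75,0,0,0,0,0,0],[0.75,0,0,0,0,0,0],[0.75,0,0,0,0,0,0],[0.75,0,0,0,0,0,0],[0.75,0,0,0,0,0,0],[0.75,0,0,-0.4,0,0,0],[0.75,0,0,-0.7,0,0,0],[0.75,0,0,0,0,0,0],[0.75,0,0,0,0,0,0]]}}

```text
time_s: 20.4
ee_pos: [0.4932, 0.1708, 0.1253]
eef_rot: [-3.141, -0.001, -0.182]
force: [0.1, -1.3, -0.1]
grip_width: 0.0705
grip_force: 0.0
```

Emit:
{"api": "move_arm", "payload": {"increments": [[0.75,0.11,0.76,0,0,0,0],[0.75,0.11,0.76,0,0,0,0],[0.75,0.11,0.76,0,0,0,0],[0.75,0.12,0.76,0,0,0,0],[0.75,0.12,0.77,0,0,0,0],[0.75,0.12,0.77,0,0,0,0],[0.75,0.12,0.77,0,0,0,0],[0.75,0,0,0,0,0,-0.15],[0.75,0,0,0,0,0,-0.15],[0.75,0,0,0,0,0,-0.15],[0.75,0,0,0,0,0,-0.15],[0.75,0,0,0,0,0,-0.15],[0.75,0,0,0,0,0,-0.15],[0.75,0,0,0,0,0,-0.15],[0.75,0,0,0,0,0,-0.15],[0.75,0,0,0,0,0,-0.15],[0.75,0,0,0,0,0,-0.15],[0.75,0,0,0,0,0,-0.15],[0.75,0,0,0,0,0,-0.15],[0.75,0,0,0,0,0,-0.15]]}}

```text
time_s: 22.4
ee_pos: [0.4839, -0.0995, 0.1237]
eef_rot: [-3.14, -0.001, 1.774]
force: [-0.3, -0.5, -0.2]
grip_width: 0.0703
grip_force: 0.0
```

Emit:
{"api": "move_arm", "payload": {"increments": [[0.75,0,0,0,0,0,-0.15],[0.75,0,0,0,0,0,-0.15],[0.75,0,0,0,0,0,-0.15],[0.75,0,0,0,0,0,-0.15],[0.75,0,0,0,0,0,-0.15],[0.75,0,0,0,0,0,-0.15],[0.75,0,0,0,0,0,-0.15],[0.75,0,0,0,0,0,-0.15],[0.75,0,0,0,0,0,-0.15],[0.75,0,0,0,0,0,-0.15],[0.75,0,0,0,0,0,-0.15],[0.75,0,0,0,0,0,-0.15],[0.75,0,0,0,0,0,-0.15],[0.75,0,0,0,0,0,0],[0.75,0,0,0,0,0,0]]}}

```text
time_s: 23.9
ee_pos: [0.4841, -0.0996, 0.1242]
eef_rot: [3.141, -0.001, -2.57]
force: [-0.9, 0.1, 0.0]
grip_width: 0.0708
grip_force: 0.0
```

```bash
python3 - <<'E'
from h import *
o=ctrl.get_obs(); print({k:np.round(o[k],4).tolist() for k in("time_s","ee_pos","eef_rot","force","qpos","grip_width")})
E
```

```text
{'time_s': 23.9, 'ee_pos': [0.4841, -0.0996, 0.1242], 'eef_rot': [3.1406, -0.0008, -2.57], 'force': [-0.931, 0.065, 0.0032], 'qpos': [-0.2771, 0.2376, 1.7465, 0.0, 1.1589, -2.4195], 'grip_width': 0.0708}
```

Emit:
{"api": "move_arm", "payload": {"increments": [[0.75,0,0,0.3,0,0,0],[0.75,0,0,0.4,0,0,0],[0.75,0,0,0.3,0,0,0],[0.75,0,0,0.1,0,0,0],[0.75,0,0,0,0,0,0],[0,0,0,0,0,0,0],[0,0,0,0,0,0,0],[0,0,0,0,0,0,0],[0,0,0,0,0,0,0],[0,0,0,0,0,0,0],[0,0,0,0,0,0,0],[0,0,0,0,0,0,0],[0,0,0,0,0,0,0]], "force": 15}}

```text
time_s: 25.2
ee_pos: [0.4852, -0.1009, 0.0704]
eef_rot: [-3.139, 0.001, -2.566]
force: [2.9, -9.1, -2.3]
grip_width: 0.0395
grip_force: 15.0
```

Emit:
{"api": "move_arm", "payload": {"increments": [[0,0,0,0,0,0,0.15],[0,0,0,0,0,0,0.15],[0,0,0,0,0,0,0.15],[0,0,0,0,0,0,0.15],[0,0,0,0,0,0,0.15],[0,0,0,0,0,0,0.15],[0,0,0,0,0,0,0.15],[0,0,0,0,0,0,0.15],[0,0,0,0,0,0,0.15],[0,0,0,0,0,0,0.15],[0,0,0,0,0,0,0.15],[0,0,0,0,0,0,0.15],[0,0,0,0,0,0,0.15],[0,0,0,0,0,0,0.15],[0,0,0,0,0,0,0.15],[0,0,0,0,0,0,0.15],[0,0,0,0,0,0,0.15],[0,0,0,0,0,0,0]]}}

```text
time_s: 27.0
ee_pos: [0.4848, -0.0985, 0.0693]
eef_rot: [-3.141, -0.002, 1.162]
force: [8.3, 8.3, -13.4]
grip_width: 0.0394
grip_force: 15.0
```

Emit:
{"api": "move_arm", "payload": {"increments": [[0,0,0,0,0,0,0.15],[0,0,0,0,0,0,0.15],[0,0,0,0,0,0,0.15],[0,0,0,0,0,0,0.15],[0,0,0,0,0,0,0.15],[0,0,0,0,0,0,0.15],[0,0,0,0,0,0,0.15],[0,0,0,0,0,0,0.15],[0,0,0,0,0,0,0.15],[0,0,0,0,0,0,0.15],[0,0,0,0,0,0,0.15],[0,0,0,0,0,0,0.15],[0,0,0,0,0,0,0],[0,0,0,0,0,0,0]]}}

```text
time_s: 28.4
ee_pos: [0.4829, -0.1004, 0.0686]
eef_rot: [3.139, 0.003, -0.633]
force: [-2.5, -9.2, -13.3]
grip_width: 0.0395
grip_force: 15.0
```

Emit:
{"api": "move_arm", "payload": {"increments": [[0,0,0,0.02,0,0,0],[0,0,0,0.02,0,0,0],[0,0,0,0.02,0,0,0],[0,0,0,0,0,0,0],[0,0,0,0,0,0,0]]}}

```text
time_s: 28.9
ee_pos: [0.4828, -0.1006, 0.0669]
eef_rot: [3.138, 0.003, -0.632]
force: [-12.3, -8.1, 6.0]
grip_width: 0.0391
grip_force: 15.0
```

Emit:
{"api": "move_arm", "payload": {"increments": [[0.75,0,0,0,0,0,0],[0.75,0,0,0,0,0,0],[0.75,0,0,0,0,0,0],[0.75,0,0,0,0,0,0],[0.75,0,0,0,0,0,0],[0.75,0,0,-0.4,0,0,0],[0.75,0,0,-0.8,0,0,0],[0,0,0,0,0,0,-0.15],[0,0,0,0,0,0,-0.15],[0,0,0,0,0,0,-0.15],[0,0,0,0,0,0,-0.15],[0,0,0,0,0,0,0],[0,0,0,0,0,0,0],[0,0,0,0,0,0,0],[0,0,0,0,0,0,0],[0,0,0,0,0,0,0]]}}

```text
time_s: 30.5
ee_pos: [0.4844, -0.0998, 0.1269]
eef_rot: [-3.142, 0.0, -0.033]
force: [-0.0, 0.4, 0.5]
grip_width: 0.0024
grip_force: 0.0
```

```bash
python3 - <<'E'
from h import *
o=ctrl.get_obs(); print({k:np.round(o[k],4).tolist() for k in("time_s","ee_pos","eef_rot","force","qpos","grip_width")})
p=ctrl.camera("top");s=ctrl.camera("scene")
a=cv2.resize(p["color"][145:265,235:395],None,fx=4,fy=4,interpolation=cv2.INTER_CUBIC)
cv2.imwrite("pics/c6.png",a)
for q,u in((p,(313,235)),(s,(293,202))):
  try: print(green(q,u,16))
  except Exception as e: print(e)
E
```

```text
{'time_s': 30.5, 'ee_pos': [0.4844, -0.0998, 0.1269], 'eef_rot': [-3.1416, 0.0, -0.0335], 'force': [-0.0446, 0.4462, 0.4862], 'qpos': [-0.2771, 0.2344, 1.7435, -0.0, 1.1637, 1.3271], 'grip_width': 0.0024}
(array([312.90151515, 237.        ]), array([ 10,  12,  13,  13, 132], dtype=int32))
attempt to get argmax of an empty sequence
```

View pics/c6.png

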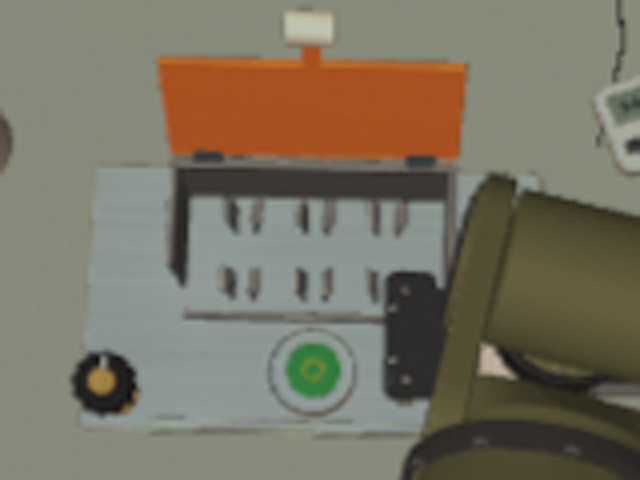

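Emit:
{"api": "move_arm", "payload": {"increments": [[0,0,0,0.3,0,0,0],[0,0,0,0.2,0,0,0],[0,0,0,0.1,0,0,0],[0,0,0,0.03,0,0,0],[0,0,0,0.02,0,0,0],[0,0,0,0,0,0,0],[0,0,0,0,0,0,0],[0,0,0,0,0,0,0]]}}

```text
time_s: 31.4
ee_pos: [0.4845, -0.0998, 0.0947]
eef_rot: [3.141, -0.0, -0.032]
force: [-0.2, 0.6, -0.9]
grip_width: 0.0005
grip_force: 0.0
```

Emit:
{"api": "move_arm", "payload": {"increments": [[0,0,0,0.02,0,0,0],[0,0,0,0.02,0,0,0],[0,0,0,0,0,0,0],[0,0,0,0,0,0,0],[0,0,0,0,0,0,0]]}}

```text
time_s: 31.9
ee_pos: [0.4845, -0.0998, 0.0925]
eef_rot: [3.142, -0.0, -0.032]
force: [-0.6, 0.2, -0.1]
grip_width: 0.0004
grip_force: 0.0
```

Emit:
{"api": "move_arm", "payload": {"increments": [[0,0,0,0.02,0,0,0],[0,0,0,0.02,0,0,0],[0,0,0,0,0,0,0],[0,0,0,0,0,0,0]]}}

```text
time_s: 32.3
ee_pos: [0.4844, -0.0998, 0.0904]
eef_rot: [-3.142, 0.0, -0.032]
force: [-0.1, -0.3, 0.2]
grip_width: 0.0008
grip_force: 0.0
```

Emit:
{"api": "move_arm", "payload": {"increments": [[0,0,0,0.02,0,0,0],[0,0,0,0.02,0,0,0],[0,0,0,0,0,0,0],[0,0,0,0,0,0,0]]}}

```text
time_s: 32.7
ee_pos: [0.4844, -0.0997, 0.0884]
eef_rot: [-3.142, 0.0, -0.032]
force: [0.2, -0.7, 0.2]
grip_width: 0.0007
grip_force: 0.0
```

Emit:
{"api": "move_arm", "payload": {"increments": [[0,0,0,0.02,0,0,0],[0,0,0,0.02,0,0,0],[0,0,0,0,0,0,0],[0,0,0,0,0,0,0]]}}

```text
time_s: 33.1
ee_pos: [0.4844, -0.0998, 0.0864]
eef_rot: [-3.142, 0.0, -0.032]
force: [-0.6, -0.9, 0.1]
grip_width: 0.0006
grip_force: 0.0
```

```bash
python3 - <<'E'
from h import *
s=ctrl.camera("scene");p=ctrl.camera("top")
a=cv2.resize(s["color"][150:255,255:360],None,fx=5,fy=5,interpolation=cv2.INTER_CUBIC)
cv2.circle(a,tuple(np.int32((proj(s,ctrl.get_obs()["ee_pos"])[0]-[255,150])*5)),4,(0,0,255),1)
cv2.imwrite("pics/c7.png",a)
E
```

```text
(no output)
```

View pics/c7.png

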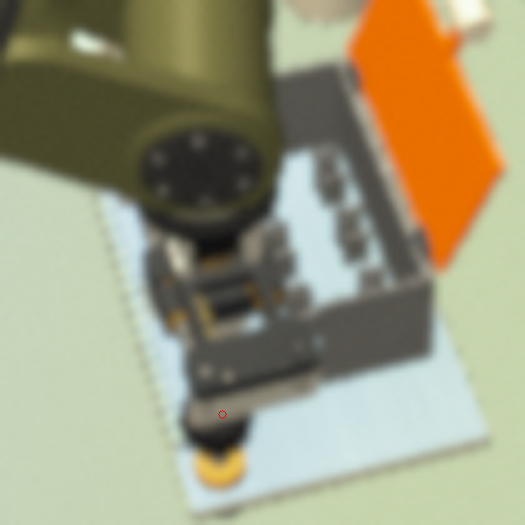

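The scene view shows the closed fingers directly over the right knob, with the TCP at scene (299,233). I'll keep probing down.

Emit:
{"api": "move_arm", "payload": {"increments": [[0,0,0,0.02,0,0,0],[0,0,0,0.02,0,0,0],[0,0,0,0,0,0,0],[0,0,0,0,0,0,0]]}}

```text
time_s: 33.6
ee_pos: [0.4844, -0.0998, 0.0844]
eef_rot: [-3.142, 0.0, -0.032]
force: [-0.9, -0.1, -0.5]
grip_width: 0.0002
grip_force: 0.0
```

Emit:
{"api": "move_arm", "payload": {"increments": [[0,0,0,0.02,0,0,0],[0,0,0,0.02,0,0,0],[0,0,0,0,0,0,0],[0,0,0,0,0,0,0]]}}

```text
time_s: 34.0
ee_pos: [0.4844, -0.0997, 0.0824]
eef_rot: [-3.142, 0.0, -0.032]
force: [-0.2, -0.2, 0.0]
grip_width: 0.0005
grip_force: 0.0
```

```bash
python3 - <<'E'
from h import *
s=ctrl.camera("scene");p=ctrl.camera("top")
T=lambda u:np.array(u)/2.5+[165,140]
S=lambda u:np.array(u)/2.3+[240,90]
print(tri(p,T((495,250)),s,S((138,322))),tri(p,T((236,249)),s,S((87,170))))
print(tri(p,(363.2,240.4),s,np.array((121,540-300))/3+[260,150]))
# where knob should project now
for z in(.06,.075,.085,.095): print(z,proj(s,[.4845,-.0998,z]),(proj(s,[.4845,-.0998,z])-[255,150])*5)
E
```

```text
(array([ 0.48519895, -0.09924784,  0.09975235]), np.float64(0.0025381133734356798)) (array([0.49432914, 0.16936799, 0.10241823]), np.float64(0.0061454403105547445))
(array([ 0.48508862, -0.09975732,  0.09997811]), np.float64(0.0044724132263408295))
0.06 [[299.97422293 237.92887145]] [[224.87111464 439.64435724]]
0.075 [[299.7646414  235.11365984]] [[223.82320699 425.56829919]]
0.085 [[299.6228201  233.20864007]] [[223.11410052 416.04320035]]
0.095 [[299.47928302 231.28057284]] [[222.39641508 406.40286419]]
```

Emit:
{"api": "move_arm", "payload": {"increments": [[0,0,0,-0.3,0,0,0],[0,0,0,-0.3,0,0,0],[0,-0.26,0,0,0,0,0],[0,0,0,0.2,0,0,0],[0,0,0,0.1,0,0,0],[0,0,0,0.03,0,0,0],[0,0,0,0,0,0,0],[0,0,0,0,0,0,0]]}}

```text
time_s: 34.9
ee_pos: [0.4716, -0.0993, 0.0958]
eef_rot: [-3.141, 0.0, -0.032]
force: [0.4, 0.4, 0.1]
grip_width: 0.0005
grip_force: 0.0
```

Emit:
{"api": "move_arm", "payload": {"increments": [[0,0,0,0.02,0,0,0],[0,0,0,0.02,0,0,0],[0,0,0,0.02,0,0,0],[0,0,0,0,0,0,0],[0,0,0,0,0,0,0]]}}

```text
time_s: 35.4
ee_pos: [0.4715, -0.0993, 0.093]
eef_rot: [3.142, -0.0, -0.032]
force: [0.5, -0.5, 0.4]
grip_width: 0.0006
grip_force: 0.0
```

Emit:
{"api": "move_arm", "payload": {"increments": [[0,0,0,0.02,0,0,0],[0,0,0,0.02,0,0,0],[0,0,0,0.02,0,0,0],[0,0,0,0.02,0,0,0],[0,0,0,0,0,0,0],[0,0,0,0,0,0,0]]}}

```text
time_s: 36.0
ee_pos: [0.4714, -0.0993, 0.0889]
eef_rot: [-3.142, 0.0, -0.032]
force: [0.5, -0.7, 0.7]
grip_width: 0.0006
grip_force: 0.0
```

Emit:
{"api": "move_arm", "payload": {"increments": [[0,0,0,0.02,0,0,0],[0,0,0,0.02,0,0,0],[0,0,0,0.02,0,0,0],[0,0,0,0.02,0,0,0],[0,0,0,0,0,0,0],[0,0,0,0,0,0,0]]}}

```text
time_s: 36.6
ee_pos: [0.4714, -0.0993, 0.0849]
eef_rot: [-3.142, 0.0, -0.032]
force: [0.6, -0.3, -0.5]
grip_width: 0.0004
grip_force: 0.0
```

Emit:
{"api": "move_arm", "payload": {"increments": [[0,0,0,-0.6,0,0,0],[0,0,0,-0.9,0,0,0],[0,-0.8,0.5,-0.3,0,0,0],[0,-0.8,0.5,0,0,0,0],[0,0,0.9,0,0,0,0],[0,0,0.9,0,0,0,0],[0,0,0.9,0,0,0,0],[0,0,0,0,0,0,0]]}}

```text
time_s: 37.4
ee_pos: [0.3848, -0.2854, 0.1748]
eef_rot: [3.141, 0.0, -0.036]
force: [1.0, -0.2, 0.3]
grip_width: 0.0005
grip_force: 0.0
```

```bash
python3 - <<'E'
from h import *
s=ctrl.camera("scene");p=ctrl.camera("top")
a=cv2.resize(p["color"][180:265,240:385],None,fx=5,fy=5,interpolation=cv2.INTER_CUBIC)[:300+125]
b=cv2.resize(s["color"][155:200,262:300],None,fx=4,fy=4,interpolation=cv2.INTER_CUBIC)
c=cv2.resize(s["color"][215:260,280:318],None,fx=4,fy=4,interpolation=cv2.INTER_CUBIC)
r=np.hstack([b,c]); r=np.pad(r,((0,0),(0,a.shape[1]-r.shape[1]),(0,0)))
cv2.imwrite("pics/c8.png",np.vstack([a,r])[:600])
E
```

```text
(no output)
```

View pics/c8.png

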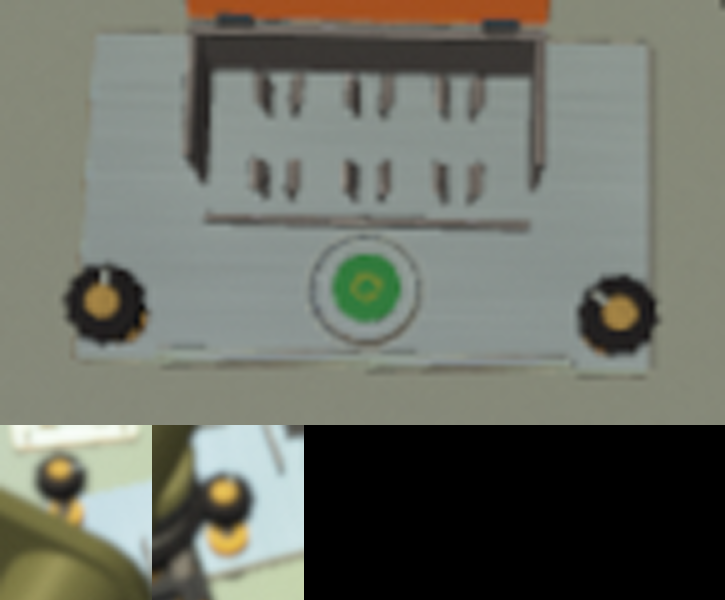

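```bash
python3 - <<'E'
from h import *
s=ctrl.camera("scene");p=ctrl.camera("top")
def brass(q,c,r=9):
    x0,y0=int(c[0]-r),int(c[1]-r); im=q["color"][y0:y0+2*r,x0:x0+2*r].astype(int)
    m=((im[...,2]-im[...,0]>45)&(im[...,2]>110)).astype(np.uint8)
    n,l,st,ce=cv2.connectedComponentsWithStats(m)
    return [(np.round(ce[i]+[x0,y0],1).tolist(),int(st[i,4])) for i in range(1,n) if st[i,4]>4]
for nm,q,c in(("topL",p,(260,240)),("topR",p,(364,242.6)),("scL",s,(277,166)),("scR",s,(298,232))): print(nm,brass(q,c))
print(tri(p,(364,242.6),s,(298.2,230.7)), at_z(p,(364,242.6),.095),at_z(p,(260.2,240),.095))
import glob
for f in("pics/top0.png","pics/scene0.png"):
    q=dict(p if "top" in f else s); q["color"]=cv2.imread(f)
    print(f,[brass(q,c) for c in(((260,240),(364,240)) if "top" in f else ((277,168),(300,232)))])
E
```

```text
topL [([259.6, 239.6], 30)]
topR [([363.4, 242.3], 31)]
scL [([276.2, 165.4], 33)]
scR [([297.5, 231.2], 41)]
(array([ 0.47863633, -0.10131826,  0.10199594]), np.float64(0.003630696074314802)) [ 0.47769937 -0.10192808  0.095     ] [0.49117975 0.16859123 0.095     ]
pics/top0.png [[([259.2, 239.4], 30)], [([362.7, 240.0], 32)]]
pics/scene0.png [[([276.6, 164.9], 27), ([276.0, 175.3], 7), ([280.7, 175.2], 9)], [([299.1, 230.0], 37), ([303.7, 239.6], 7)]]
```

```bash
cat >> h.py <<'E'
def green2(q,c,r=14):
    # soft-weighted centroid, upsampled
    x0,y0=int(c[0]-r),int(c[1]-r); im=q["color"][y0:y0+2*r,x0:x0+2*r].astype(float)
    w=np.clip((im[...,1]-np.maximum(im[...,2],im[...,0]))-12,0,60)
    n,l,st,ce=cv2.connectedComponentsWithStats((w>0).astype(np.uint8)); w=w*(l==1+st[1:,4].argmax())
    g=np.mgrid[:2*r,:2*r]; return np.array([(w*g[1]).sum(),(w*g[0]).sum()])/w.sum()+[x0,y0]
E
python3 - <<'E'
from h import *
s=ctrl.camera("scene");p=ctrl.camera("top")
print(ctrl.get_obs()["time_s"])
def go(pt,sc,a,b): 
    u,v=green2(pt,a),green2(sc,b); return np.round(u,2),np.round(v,2),tri(pt,u,sc,v)
print("now",go(p,s,(313,237),(292,201)))
cv2.imwrite("pics/x.png",s["color"])
q0=dict(p);q0["color"]=cv2.imread("pics/top0.png");r0=dict(s);r0["color"]=cv2.imread("pics/scene0.png")
print("desk",go(q0,r0,(452.7,242),(328,318)))
print("other",go(p,s,(411,238),(319,280)),go(q0,r0,(411,238),(319,279)))
E
```

```text
37.7Traceback (most recent call last):
  File "<stdin>", line 6, in <module>
  File "<stdin>", line 5, in go
  File "h.py", line 24, in green2
    n,l,st,ce=cv2.connectedComponentsWithStats((w>0).astype(np.uint8)); w=w*(l==1+st[1:,4].argmax())
                                                                                  ~~~~~~~~~~~~~~~^^
ValueError: attempt to get argmax of an empty sequence
```

Emit:
{"api": "move_arm", "payload": {"increments": [[0,0,-0.5,-0.6,0,0,0],[0,0,-0.85,0,0,0,0],[0,0,-0.85,0,0,0,0],[0,0,-0.85,0,0,0,0],[0,0,-0.85,0,0,0,0],[0,0,-0.85,0,0,0,0],[0,0,-0.85,0,0,0,0],[0,0,-0.85,0,0,0,0],[0,0,-0.85,0,0,0,0],[0,0,-0.85,0,0,0,0],[0,0,-0.85,0,0,0,0],[0,0,-0.85,0,0,0,0],[0,0,-0.85,0,0,0,0],[0,0,0,0,0,0,0]]}}

```text
time_s: 39.1
ee_pos: [0.4016, 0.2571, 0.2048]
eef_rot: [-3.141, 0.0, -0.027]
force: [0.3, 0.4, 0.1]
grip_width: 0.0008
grip_force: 0.0
```

```bash
python3 - <<'E'
from h import *
s=ctrl.camera("scene");p=ctrl.camera("top")
print(ctrl.get_obs()["time_s"],ctrl.get_obs()["ee_pos"])
def go(pt,sc,a,b): 
    u,v=green2(pt,a),green2(sc,b); return np.round(u,2),np.round(v,2),tri(pt,u,sc,v)
print("now",go(p,s,(313,237),(292,201)))
q0=dict(p);q0["color"]=cv2.imread("pics/top0.png");r0=dict(s);r0["color"]=cv2.imread("pics/scene0.png")
print("desk",go(q0,r0,(452.7,242),(328,318)))
print("other",go(p,s,(411,238),(319,280)),go(q0,r0,(411,238),(319,279)))
print("third",go(q0,r0,(471,208),(370,326)))
E
```

```text
39.2 [0.40195764 0.25379662 0.20481571]
now (array([312.84, 237.05]), array([291.66, 201.85]), (array([0.49966111, 0.03175816, 0.0677613 ]), np.float64(0.0003663540324438027)))
desk (array([452.73, 242.05]), array([328.07, 317.8 ]), (array([ 0.48081043, -0.351613  ,  0.03762645]), np.float64(0.0005949910714971281)))
other (array([412.32, 237.37]), array([318.83, 277.72]), (array([ 0.49454354, -0.2384038 ,  0.05209441]), np.float64(0.0007099176985941496))) (array([412.32, 237.37]), array([318.74, 277.85]), (array([ 0.4944121 , -0.23848601,  0.05167828]), np.float64(0.0003593766278788909)))
third (array([472.51, 206.64]), array([370.39, 324.85]), (array([ 0.57597699, -0.41179891,  0.05097758]), np.float64(0.0003844054362541531)))
```

Emit:
{"api": "move_arm", "payload": {"increments": [[0,0.55,0.64,0,0,0,0],[0,0.55,0.64,0,0,0,0],[0,0.54,0.64,0,0,0,0],[0,0.54,0.65,0,0,0,0],[0,0,0,0.8,0,0,0],[0,0,0,0.9,0,0,0],[0,0,0,0.8,0,0,0],[0,0,0,0.5,0,0,0],[0,0,0,0.2,0,0,0],[0,0,0,0.1,0,0,0],[0,0,0,0.05,0,0,0],[0,0,0,0.03,0,0,0],[0,0,0,0.02,0,0,0],[0,0,0,0,0,0,0],[0,0,0,0,0,0,0],[0,0,0,0,0,0,0]]}}

```text
time_s: 40.8
ee_pos: [0.5076, 0.1212, 0.0352]
eef_rot: [-3.142, -0.0, -0.032]
force: [0.6, -0.8, 0.6]
grip_width: 0.0002
grip_force: 0.0
```

Emit:
{"api": "move_arm", "payload": {"increments": [[0,0,0,0.02,0,0,0],[0,0,0,0.02,0,0,0],[0,0,0,0.02,0,0,0],[0,0,0,0.02,0,0,0],[0,0,0,0.02,0,0,0],[0,0,0,0.02,0,0,0],[0,0,0,0,0,0,0],[0,0,0,0,0,0,0],[0,0,0,0,0,0,0]]}}

```text
time_s: 41.7
ee_pos: [0.5076, 0.1211, 0.029]
eef_rot: [-3.142, -0.0, -0.032]
force: [0.5, 0.3, 1.0]
grip_width: 0.0004
grip_force: 0.0
```

Emit:
{"api": "move_arm", "payload": {"increments": [[0,0,0,0.02,0,0,0],[0,0,0,0.02,0,0,0],[0,0,0,0,0,0,0],[0,0,0,0,0,0,0],[0,0,0,0,0,0,0]]}}

```text
time_s: 42.2
ee_pos: [0.5076, 0.1211, 0.027]
eef_rot: [-3.142, -0.0, -0.032]
force: [0.2, 0.1, 0.8]
grip_width: 0.0005
grip_force: 0.0
```

Emit:
{"api": "move_arm", "payload": {"increments": [[0,0,0,0.02,0,0,0],[0,0,0,0.02,0,0,0],[0,0,0,0.02,0,0,0],[0,0,0,0.02,0,0,0],[0,0,0,0,0,0,0],[0,0,0,0,0,0,0],[0,0,0,0,0,0,0]]}}

```text
time_s: 42.9
ee_pos: [0.5076, 0.1211, 0.023]
eef_rot: [-3.142, -0.0, -0.032]
force: [0.0, -0.8, 0.2]
grip_width: 0.0008
grip_force: 0.0
```

Emit:
{"api": "move_arm", "payload": {"increments": [[0,0,0,0.02,0,0,0],[0,0,0,0.02,0,0,0],[0,0,0,0.02,0,0,0],[0,0,0,0,0,0,0],[0,0,0,0,0,0,0],[0,0,0,0,0,0,0]]}}

```text
time_s: 43.5
ee_pos: [0.5076, 0.1211, 0.02]
eef_rot: [-3.142, -0.0, -0.032]
force: [0.3, 0.5, -1.1]
grip_width: 0.0004
grip_force: 0.0
```

Emit:
{"api": "move_arm", "payload": {"increments": [[0,0,0,0.02,0,0,0],[0,0,0,0.02,0,0,0],[0,0,0,0.02,0,0,0],[0,0,0,0,0,0,0],[0,0,0,0,0,0,0],[0,0,0,0,0,0,0]]}}

```text
time_s: 44.1
ee_pos: [0.5076, 0.1211, 0.017]
eef_rot: [-3.142, -0.0, -0.032]
force: [0.4, 0.2, 0.6]
grip_width: 0.0007
grip_force: 0.0
```

Emit:
{"api": "move_arm", "payload": {"increments": [[0,0,0,0.02,0,0,0],[0,0,0,0.02,0,0,0],[0,0,0,0.02,0,0,0],[0,0,0,0,0,0,0],[0,0,0,0,0,0,0],[0,0,0,0,0,0,0]]}}

```text
time_s: 44.7
ee_pos: [0.5076, 0.1211, 0.014]
eef_rot: [-3.142, -0.0, -0.032]
force: [0.8, 0.1, -0.4]
grip_width: 0.0005
grip_force: 0.0
```

```bash
python3 - <<'E'
from h import *
s=ctrl.camera("scene");p=ctrl.camera("top")
o=ctrl.get_obs();print(np.round(o["force"],2),o["ee_pos"])
def crop(q,X,r,f):
    u=proj(q,X)[0]; x,y=np.int32(u); a=cv2.resize(q["color"][y-r:y+r,x-r:x+r],None,fx=f,fy=f,interpolation=cv2.INTER_CUBIC)
    for z,c in((0,(0,0,255)),(.019,(255,0,255)),):
        v=proj(q,X+np.array([0,0,z]))[0]-[x-r,y-r]; cv2.circle(a,tuple(np.int32(v*f)),4,c,1)
    return a
cv2.imwrite("pics/c9.png",np.hstack([crop(s,o["ee_pos"],40,5),crop(p,o["ee_pos"],40,5)]))
E
```

```text
[ 0.15  0.34 -0.04] [0.50756568 0.12110269 0.01396861]
```

View pics/c9.png

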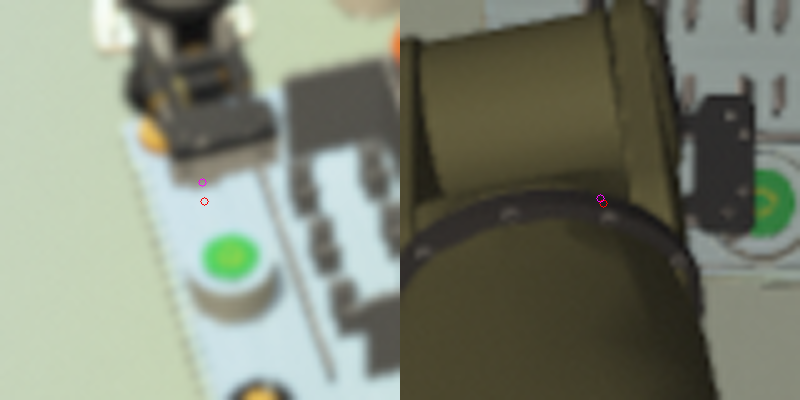

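The scene crop shows bare deck at the TCP mark, at c9 (204,201), so the shut fingertips end well above the TCP. I'll probe further to learn that offset, which I need for the thin plates.

Emit:
{"api": "move_arm", "payload": {"increments": [[0,0,0,0.02,0,0,0],[0,0,0,0.02,0,0,0],[0,0,0,0.02,0,0,0],[0,0,0,0.02,0,0,0],[0,0,0,0,0,0,0],[0,0,0,0,0,0,0]]}}

```text
time_s: 45.4
ee_pos: [0.5075, 0.1211, 0.0101]
eef_rot: [-3.142, 0.0, -0.032]
force: [-1.9, 0.1, 3.5]
grip_width: 0.0004
grip_force: 1.7
```

```bash
python3 - <<'E'
from h import *
s=ctrl.camera("scene")
o=ctrl.get_obs();print(np.round(o["force"],2),o["ee_pos"],o["tau"])
X=o["ee_pos"]; u=proj(s,X)[0]
for n,d in(("body near bottom",(0,-.088,.097)),("x+",(.037,-.088,.097)),("x-",(-.037,-.088,.097)),("deck",(0,0,.021)),("fing40",(0,-.012,.03))): print(n,(proj(s,X+np.array(d))[0]-np.int32(u)+40)*5)
E
```

```text
[-1.6  -0.64  3.45] [0.50748983 0.12110106 0.01003312] [-1.20554119e-01 -5.30369604e+01 -2.79403228e+01 -1.77842681e-02
 -6.02820944e-01 -8.47747542e-04]
body near bottom [236.01768932 209.9619341 ]
x+ [293.42236507 194.20225692]
x- [177.99378857 225.89161113]
deck [202.58655905 184.84778226]
fing40 [206.97645901 189.37058326]
```

Emit:
{"api": "move_arm", "payload": {"increments": [[0,0,0,-0.6,0,0,0],[0,0,0,-0.8,0,0,0],[0,-0.02,0.9,0,0,0,0],[0,-0.02,0.9,0,0,0,0],[0,-0.02,0.9,0,0,0,0],[0,-0.02,0.88,0,0,0,0],[0,0,0,0,0,0,0],[0,0,0,0.6,0,0,0],[0,0,0,0.5,0,0,0],[0,0,0,0.2,0,0,0],[0,0,0,0.02,0,0,0],[0,0,0,0.02,0,0,0],[0,0,0,0.02,0,0,0],[0,0,0,0.02,0,0,0],[0,0,0,0.02,0,0,0],[0,0,0,0,0,0,0],[0,0,0,0,0,0,0],[0,0,0,0,0,0,0]]}}

```text
time_s: 47.25
ee_pos: [0.498, -0.0577, 0.0101]
eef_rot: [3.142, -0.001, -0.032]
force: [0.9, 0.9, 1.4]
grip_width: 0.0005
grip_force: 0.7
```

Emit:
{"api": "move_arm", "payload": {"increments": [[0,0,0,0.01,0,0,0],[0,0,0,0,0,0,0],[0,0,0,0,0,0,0],[0,0,0,0,0,0,0]]}}

```text
time_s: 47.65
ee_pos: [0.4979, -0.0577, 0.0098]
eef_rot: [3.142, -0.0, -0.032]
force: [-1.3, 0.6, 5.4]
grip_width: 0.0007
grip_force: 2.9
```

```bash
python3 - <<'E'
from h import *
o=ctrl.get_obs();print(np.round(o["force"],2),o["ee_pos"])
E
```

```text
[-1.31  0.63  5.44] [ 0.49794098 -0.05768258  0.00977226]
```

Emit:
{"api": "move_arm", "payload": {"increments": [[0,0,0,-0.8,0,0,0],[0,0,0,-0.9,0,0,0],[0,0,0,-0.5,0,0,0],[0,0,0,0,0,0,-0.15],[0,0,0,0,0,0,-0.15],[0,0,0,0,0,0,-0.15],[0,0,0,0,0,0,-0.15],[0,0,0,0,0,0,-0.15],[0,0,0,0,0,0,-0.15],[0,0,0,0,0,0,-0.15],[0,0,0,0,0,0,-0.15],[0,0,0,0,0,0,-0.15],[0,0,0,0,0,0,-0.15],[0,0,0,0,0,0,-0.07],[0,-0.36,0,0,0,0,0],[0,-0.36,0.4,0,0,0,0],[0,-0.36,0.6,0,0,0,0],[0,0,0.7,0,0,0,0],[0,0,0.62,0,0,0,0],[0,0,0,0,0,0,0]]}}

```text
time_s: 49.65
ee_pos: [0.6137, -0.1155, 0.1182]
eef_rot: [-3.141, -0.0, 1.538]
force: [-0.4, 0.3, -0.8]
grip_width: 0.001
grip_force: 0.0
```

Emit:
{"api": "move_arm", "payload": {"increments": [[0,0,0,0.7,0,0,0],[0,0,0,0.7,0,0,0],[0,0,0,0.5,0,0,0],[0,0,0,0.17,0,0,0],[0,0,0,0.05,0,0,0],[0,0,0,0,0,0,0],[0,0,0,0,0,0,0],[0,0,0,0,0,0,0]]}}

```text
time_s: 50.45
ee_pos: [0.6125, -0.1156, 0.0147]
eef_rot: [3.14, 0.0, 1.538]
force: [-0.8, 0.4, -0.5]
grip_width: 0.0005
grip_force: 0.0
```

Emit:
{"api": "move_arm", "payload": {"increments": [[0,0,0,0.02,0,0,0],[0,0,0,0.02,0,0,0],[0,0,0,0.02,0,0,0],[0,0,0,0,0,0,0],[0,0,0,0,0,0,0],[0,0,0,0,0,0,0]]}}

```text
time_s: 51.05
ee_pos: [0.612, -0.1155, 0.0107]
eef_rot: [3.141, 0.0, 1.538]
force: [-1.8, -0.2, 4.0]
grip_width: 0.0002
grip_force: 2.7
```

Emit:
{"api": "move_arm", "payload": {"increments": [[0.75,0,0,-0.7,0,0,0],[0.75,0,0,-0.9,0,0,0],[0.75,0,0,-0.7,0,0,0],[0.75,0.04,-0.6,0,0,0,0],[0.75,0.05,-0.8,0,0,0,0],[0.75,0.05,-0.8,0,0,0,0],[0.75,0.04,-0.49,0,0,0,0],[0.75,0,0,0,0,0,0],[0.75,0,0,0.5,0,0,0],[0.75,0,0,0.5,0,0,0],[0.75,0,0,0.3,0,0,0],[0,0,0,0,0,0,0],[0,0,0,0,0,0,0],[0,0,0,0,0,0,0],[0,0,0,0,0,0,0],[0,0,0,0,0,0,0],[0,0,0,0,0,0,0]], "force": 12}}

```text
time_s: 52.75
ee_pos: [0.479, -0.1022, 0.0613]
eef_rot: [3.139, 0.0, 1.538]
force: [6.2, -0.3, -2.5]
grip_width: 0.0398
grip_force: 12.0
```

Emit:
{"api": "move_arm", "payload": {"increments": [[0,0,0,0,0,0,0.15],[0,0,0,0,0,0,0.15],[0,0,0,0,0,0,0.15],[0,0,0,0,0,0,0.15],[0,0,0,0,0,0,0.15],[0,0,0,0,0,0,0],[0,0,0,0,0,0,0]]}}

```text
time_s: 53.45
ee_pos: [0.4775, -0.1015, 0.0608]
eef_rot: [-3.14, -0.0, 0.787]
force: [-2.9, 3.9, 2.2]
grip_width: 0.0398
grip_force: 12.0
```

Emit:
{"api": "move_arm", "payload": {"increments": [[0.75,0,0,0,0,0,0],[0.75,0,0,0,0,0,0],[0.75,0,0,0,0,0,0],[0.75,0,0,0,0,0,0],[0.75,0,0,-0.6,0,0,0],[0.75,0,0,-0.7,0,0,0],[0.75,0.57,-0.52,0,0,0,0],[0.75,0.57,-0.52,0,0,0,0],[0.75,0.57,-0.52,0,0,0,0],[0.75,0.57,-0.52,0,0,0,0],[0.75,0.58,-0.51,0,0,0,0],[0.75,0.58,-0.51,0,0,0,0],[0.75,0.58,-0.52,0,0,0,0],[0.75,0,0,0,0,0,0],[0.75,0,0,0,0,0,0]]}}

```text
time_s: 54.95
ee_pos: [0.4911, 0.1684, 0.1253]
eef_rot: [-3.142, 0.0, 0.789]
force: [0.0, 0.0, 0.4]
grip_width: 0.0705
grip_force: 0.0
```

Emit:
{"api": "move_arm", "payload": {"increments": [[0.75,0,0,0.5,0,0,0],[0.75,0,0,0.5,0,0,0],[0.75,0,0,0.3,0,0,0],[0,0,0,0,0,0,0],[0,0,0,0,0,0,0],[0,0,0,0,0,0,0],[0,0,0,0,0,0,0],[0,0,0,0,0,0,0],[0,0,0,0,0,0,0],[0,0,0,0,0,0,0.15],[0,0,0,0,0,0,0.15],[0,0,0,0,0,0,0.15],[0,0,0,0,0,0,0],[0,0,0,0,0,0,0]]}}

```text
time_s: 56.35
ee_pos: [0.4909, 0.1692, 0.0608]
eef_rot: [-3.14, -0.0, 0.338]
force: [-6.2, 7.8, 5.2]
grip_width: 0.0393
grip_force: 12.0
```

Emit:
{"api": "move_arm", "payload": {"increments": [[0.75,0,0,0,0,0,0],[0.75,0,0,0,0,0,0],[0.75,0,0,0,0,0,0],[0.75,0,0,0,0,0,0],[0.75,0,0,-0.6,0,0,0],[0.75,0,0,-0.7,0,0,0],[0,0,0,0,0,0,0.12],[0,0,0,0,0,0,0.12],[0,0,0,0,0,0,0.13],[0,0.35,0.93,0,0,0,0],[0,0,0,0,0,0,0],[0,0,0,0,0,0,0],[0,0,0,0.6,0,0,0],[0,0,0,0.7,0,0,0],[0,0,0,0.6,0,0,0],[0,0,0,0.26,0,0,0],[0,0,0,0,0,0,0],[0,0,0,0,0,0,0]]}}

```text
time_s: 58.15
ee_pos: [0.5079, 0.1215, 0.0186]
eef_rot: [-3.141, -0.001, -0.032]
force: [0.3, -0.1, 0.3]
grip_width: 0.0003
grip_force: 0.0
```

Emit:
{"api": "move_arm", "payload": {"increments": [[0,0,0,0.02,0,0,0],[0,0,0,0.02,0,0,0],[0,0,0,0.02,0,0,0],[0,0,0,0,0,0,0],[0,0,0,0,0,0,0],[0,0,0,0,0,0,0]]}}

```text
time_s: 58.75
ee_pos: [0.5073, 0.1211, 0.0145]
eef_rot: [-3.142, -0.0, -0.032]
force: [-0.2, -0.2, 1.1]
grip_width: 0.0002
grip_force: 0.0
```

Emit:
{"api": "move_arm", "payload": {"increments": [[0,0,0,0.02,0,0,0],[0,0,0,0.02,0,0,0],[0,0,0,0.02,0,0,0],[0,0,0,0.01,0,0,0],[0,0,0,0,0,0,0],[0,0,0,0,0,0,0],[0,0,0,0,0,0,0]]}}

```text
time_s: 59.45
ee_pos: [0.5073, 0.1211, 0.011]
eef_rot: [-3.142, -0.0, -0.032]
force: [-0.2, -0.4, -0.2]
grip_width: 0.0003
grip_force: 0.0
```

Emit:
{"api": "move_arm", "payload": {"increments": [[0,0,0,0.01,0,0,0],[0,0,0,0,0,0,0],[0,0,0,0,0,0,0],[0,0,0,0,0,0,0]]}}

```text
time_s: 59.85
ee_pos: [0.5073, 0.1211, 0.0106]
eef_rot: [-3.142, -0.0, -0.032]
force: [-1.0, 0.2, 4.0]
grip_width: 0.0002
grip_force: 1.7
```

Emit:
{"api": "move_arm", "payload": {"increments": [[0,0,0,-0.6,0,0,0],[0,0,0,-0.8,0,0,0],[0,-0.02,0.9,0,0,0,0],[0,-0.02,0.9,0,0,0,0],[0,-0.02,0.9,0,0,0,0],[0,-0.02,0.88,0,0,0,0],[0,0,0,0,0,0,0],[0,0,0,0.6,0,0,0],[0,0,0,0.5,0,0,0],[0,0,0,0.2,0,0,0],[0,0,0,0.02,0,0,0],[0,0,0,0.02,0,0,0],[0,0,0,0.02,0,0,0],[0,0,0,0.02,0,0,0],[0,0,0,0.02,0,0,0],[0,0,0,0,0,0,0],[0,0,0,0,0,0,0],[0,0,0,0,0,0,0]]}}

```text
time_s: 61.65
ee_pos: [0.4977, -0.0577, 0.0106]
eef_rot: [3.142, -0.0, -0.032]
force: [0.2, -0.7, 0.5]
grip_width: 0.0003
grip_force: 0.8
```

Emit:
{"api": "move_arm", "payload": {"increments": [[0,0,0,-0.7,0,0,0],[0.8,0,0,-0.9,0,0,0],[0.8,-0.01,-0.6,0,0,0,0],[0.8,-0.01,-0.6,0,0,0,0],[0.8,0,-0.59,0,0,0,0],[0.8,0,0,0,0,0,0],[0.8,0,0,0,0,0,0],[0.8,0,0,0,0,0,0],[0.8,0,0,0,0,0,0],[0.8,0,0,0.4,0,0,0],[0.8,0,0,0.5,0,0,0],[0.8,0,0,0.4,0,0,0],[0.8,0,0,0,0,0,0],[0,0,0,0,0,0,0],[0,0,0,0,0,0,0],[0,0,0,0,0,0,0],[0,0,0,0,0,0,0],[0,0,0,0,0,0,0],[0,0,0,0,0,0,0],[0,0,0,0,0,0,0]], "force": 15}}

```text
time_s: 63.65
ee_pos: [0.4999, 0.0317, 0.0261]
eef_rot: [3.142, -0.001, -0.032]
force: [-0.7, -1.6, 5.9]
grip_width: 0.0558
grip_force: 15.0
```

Emit:
{"api": "move_arm", "payload": {"increments": [[0,0,0,-0.3,0,0,0],[0,0,0,-0.8,0,0,0],[0,0,0,-0.9,0,0,0],[0,0,0,-0.1,0,0,0],[0,-0.06,0.5,0,0,0,0],[0,-0.06,0.8,0,0,0,0],[0,-0.06,0.8,0,0,0,0],[0,-0.06,0.8,0,0,0,0],[0,-0.06,0.8,0,0,0,0],[0,-0.06,0.8,0,0,0,0],[0,-0.06,0.8,0,0,0,0],[0,-0.08,0.8,0,0,0,0],[0,-0.08,0.8,0,0,0,0],[0,-0.08,0.56,0,0,0,0],[0,0,0,0.6,0,0,0],[0,0,0,0.8,0,0,0],[0,0,0,0.8,0,0,0],[0,0,0,0.2,0,0,0],[0,0,0,0,0,0,0],[0,0,0,0,0,0,0]]}}

```text
time_s: 65.65
ee_pos: [0.4552, -0.3405, 0.012]
eef_rot: [3.14, -0.001, -0.032]
force: [0.6, 0.1, -1.1]
grip_width: 0.0557
grip_force: 15.0
```

Emit:
{"api": "move_arm", "payload": {"increments": [[0,0,0,0.04,0,0,0],[0,0,0,0.04,0,0,0],[0,0,0,0.04,0,0,0],[0,0,0,0.04,0,0,0],[0,0,0,0.04,0,0,0],[0,0,0,0,0,0,0],[0,0,0,0,0,0,0]]}}

```text
time_s: 66.35
ee_pos: [0.4544, -0.3399, 0.0004]
eef_rot: [-3.141, 0.0, -0.032]
force: [1.1, 0.3, -1.2]
grip_width: 0.0559
grip_force: 15.0
```

Emit:
{"api": "move_arm", "payload": {"increments": [[0,0,0,0.03,0,0,0],[0,0,0,0.03,0,0,0],[0,0,0,0.02,0,0,0],[0,0,0,0,0,0,0],[0,0,0,0,0,0,0]]}}

```text
time_s: 66.85
ee_pos: [0.4544, -0.3399, -0.0036]
eef_rot: [-3.142, 0.0, -0.032]
force: [0.5, 0.0, -1.5]
grip_width: 0.0556
grip_force: 15.0
```

Emit:
{"api": "move_arm", "payload": {"increments": [[0,0,0,0.02,0,0,0],[0,0,0,0.02,0,0,0],[0,0,0,0,0,0,0],[0,0,0,0,0,0,0]]}}

```text
time_s: 67.25
ee_pos: [0.4545, -0.34, -0.0053]
eef_rot: [3.141, -0.0, -0.032]
force: [-1.4, 0.8, 3.1]
grip_width: 0.0556
grip_force: 15.0
```

Emit:
{"api": "move_arm", "payload": {"increments": [[0.8,0,0,0,0,0,0],[0.8,0,0,0,0,0,0],[0.8,0,0,0,0,0,0],[0.8,0,0,0,0,0,0],[0.8,0,0,-0.4,0,0,0],[0.8,0,0,-0.8,0,0,0],[0.3,0,0,-0.8,0,0,0],[0.3,-0.79,0.5,-0.3,0,0,0],[0.3,-0.79,0.5,-0.3,0,0,0],[0.3,-0.79,0.5,0,0,0,0],[0.3,-0.79,0.5,0,0,0,0],[0.3,-0.79,0.5,0,0,0,0],[0.3,-0.79,0.5,0,0,0,0],[0.3,-0.79,0.5,0,0,0,0],[0.3,-0.7,0.5,0,0,0,0]]}}

```text
time_s: 68.75
ee_pos: [0.1346, -0.5306, 0.1246]
eef_rot: [3.141, -0.0, -0.033]
force: [0.1, 0.2, 0.5]
grip_width: 0.0281
grip_force: 0.0
```

```bash
cat > fit.py <<'E'
from h import *
def W(v,L): return np.asarray(L)@R.from_euler("Z",v[2]).as_matrix().T+[v[0],v[1],0]
def crop(q,X,r,f):
    x,y=np.int32(proj(q,X)[0]); a=cv2.resize(q["color"][y-r[1]:y+r[1],x-r[0]:x+r[0]],None,fx=f,fy=f,interpolation=cv2.INTER_CUBIC)
    return a,lambda P:np.int32((proj(q,P)-[x-r[0]-.5,y-r[1]-.5])*f)
E
python3 - <<'E'
from fit import *
s=ctrl.camera("scene");p=ctrl.camera("top")
for n,q in(("topn",p),("scenen",s)): cv2.imwrite(f"pics/{n}.png",q["color"])
v=(.544,.348,-.18)
out=[]
for q in(p,s):
    a,f=crop(q,[v[0],v[1],.03],(32,25),12)
    for z,c in((0,(0,0,255)),):
        P=W(v,[[sx*.055,sy*.075,z] for sx,sy in((-1,-1),(1,-1),(1,1),(-1,1))]); cv2.polylines(a,[f(P)],True,c,1)
    for y in(-.05,0,.05):
        P=W(v,[[sx*.035,y+dy,.085] for sx,dy in((-1,-.003),(1,-.003),(1,.003),(-1,.003))]); cv2.polylines(a,[f(P)],True,(255,0,255),1)
    out.append(a)
cv2.imwrite("pics/c10.png",cv2.resize(np.vstack(out),None,fx=.5,fy=.5) if 0 else np.vstack([o[:300*2] for o in out])[:,:768])
im=np.hstack([cv2.resize(o,(400,312)) for o in out])
big=[cv2.resize(o,(760,594)) for o in out]
cv2.imwrite("pics/c10.png",np.vstack([cv2.resize(o,(384,300)) for o in out]) if 0 else np.hstack([cv2.resize(o,(400,312),interpolation=cv2.INTER_AREA) for o in out]))
for nm,u in(("L",(260,240)),("R",(364,242))): print(nm)
for d in ctrl.cut_out("level",p)[:4]: print(d["conf"],d["centre"])
E
```

```text
L
R
0.78 [253.7, 450.2]
0.77 [210.9, 469.6]
0.66 [237.3, 411.1]
0.53 [174.0, 397.1]
```

View pics/c10.png

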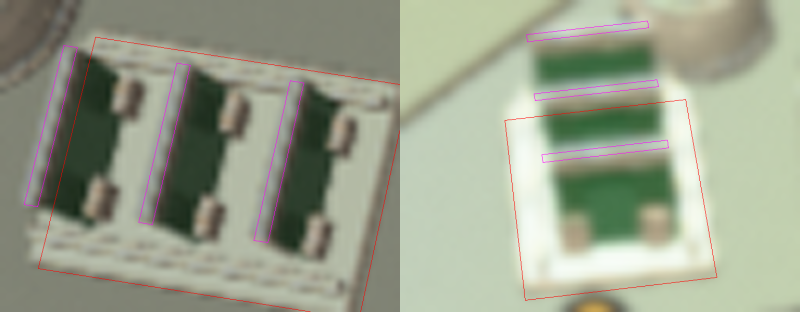

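Top crop: the plate bands run (75,50)-(40,205), (183,68)-(150,222) and (302,82)-(268,242), close to my pink predictions. So the rack is at about (0.545, 0.347) with yaw −0.18. Now refit the stand.

```bash
python3 - <<'E'
from fit import *
s=ctrl.camera("scene");p=ctrl.camera("top")
def brass(q,c,r=8):
    x0,y0=int(c[0]-r),int(c[1]-r); im=q["color"][y0:y0+2*r,x0:x0+2*r].astype(float)
    w=np.clip(im[...,2]-im[...,0]-40,0,60); g=np.mgrid[:2*r,:2*r]
    w[-4:]=0
    return np.array([(w*g[1]).sum(),(w*g[0]).sum()])/w.sum()+[x0,y0]
l,r=brass(p,(260,240)),brass(p,(364,242)); ls,rs=brass(s,(276,165)),brass(s,(298,231))
print(l,r,ls,rs,tri(p,l,s,ls),tri(p,r,s,rs))
L,Rr=at_z(p,l,.096),at_z(p,r,.096); d=L-Rr; yaw=-np.arctan2(d[0],d[1]); m=(L+Rr)/2
o=m[:2]+.075*np.array([np.cos(yaw),np.sin(yaw)]); v=(o[0],o[1],yaw); print("stand",np.round(v,4),np.linalg.norm(d[:2])); np.save("stand.npy",v)
a,f=crop(p,[v[0]-.0,v[1],.03],(66,49),6)
def poly(P,c): cv2.polylines(a,[f(W(v,P))],True,c,1)
poly([[x,y,.030] for x,y in((-.095,-.16),(.095,-.16),(.095,.16),(-.095,.16))],(0,0,255))
for y in(-.05,0,.05): poly([[x,y+dy,.062] for x,dy in((-.01,-.0055),(.06,-.0055),(.06,.0055),(-.01,.0055))],(255,0,255))
poly([[x,y,.113] for x,y in((0,-.092),(.07,-.092),(.07,.092),(0,.092))],(0,255,255))
cv2.imwrite("pics/c11.png",a)
for y in(-.05,0,.05): print("slot",np.round(W(v,[.025,y,.03]),4))
print(green(p,(450,252)),at_z(p,green(p,(450,252))[0],.036))
E
```

```text
[259.700369  239.5402214] [363.47711016 242.24964235] [276.4531607  165.51942117] [297.48547279 231.32752245] (array([0.49226897, 0.16965978, 0.09651819]), np.float64(0.00012897381637266294)) (array([ 0.47833219, -0.1002713 ,  0.09841195]), np.float64(0.00024373330687024261))
stand [ 0.5603  0.0308 -0.0509] 0.27060732150053973
slot [ 0.5827 -0.0204  0.03  ]
slot [0.5853 0.0295 0.03  ]
slot [0.5878 0.0795 0.03  ]
(array([449.86666667, 251.95833333]), array([ 10,  10,  13,  13, 120], dtype=int32)) [ 0.45376072 -0.34155595  0.036     ]
```

View pics/c11.png

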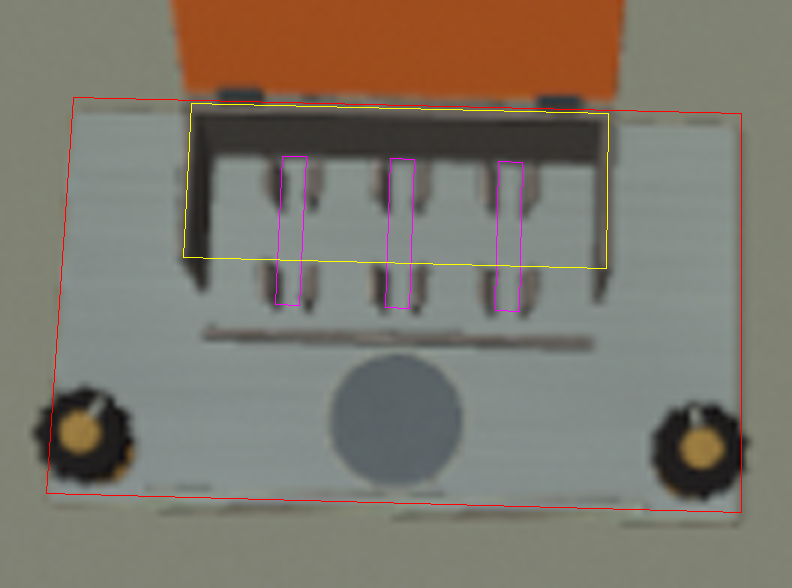

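Emit:
{"api": "move_arm", "payload": {"increments": [[0.4,0,0,-0.7,0,0,0.147],[0.4,0,0,-0.7,0,0,0],[0.4,0.23,-0.84,0,0,0,0],[0.4,0.23,-0.84,0,0,0,0],[0.4,0.23,-0.84,0,0,0,0],[0.4,0.23,-0.84,0,0,0,0],[0.4,0.23,-0.84,0,0,0,0],[0.4,0.23,-0.84,0,0,0,0],[0.4,0.23,-0.84,0,0,0,0],[0.4,0.23,-0.84,0,0,0,0],[0.4,0.23,-0.84,0,0,0,0],[0.4,0.23,-0.84,0,0,0,0],[0.4,0.23,-0.84,0,0,0,0],[0.4,0.23,-0.84,0,0,0,0],[0.4,0.23,-0.84,0,0,0,0],[0.4,0.23,-0.84,0,0,0,0],[0.4,0.23,-0.84,0,0,0,0],[0.4,0.23,-0.84,0,0,0,0],[0.4,0.23,-0.84,0,0,0,0],[0.4,0.23,-0.84,0,0,0,0]]}}

```text
time_s: 71.0
ee_pos: [0.4748, 0.1804, 0.1945]
eef_rot: [-3.141, -0.0, -0.177]
force: [-0.9, -0.7, 1.1]
grip_width: 0.0376
grip_force: 0.0
```

Emit:
{"api": "move_arm", "payload": {"increments": [[0.4,0.23,-0.84,0,0,0,0],[0.4,0.23,-0.84,0,0,0,0],[0.4,0.23,-0.84,0,0,0,0],[0.4,0,0,0,0,0,0],[0.4,0,0,0,0,0,0]]}}

```text
time_s: 71.5
ee_pos: [0.5304, 0.2963, 0.1938]
eef_rot: [3.141, 0.001, -0.176]
force: [0.5, -0.7, 0.1]
grip_width: 0.0377
grip_force: 0.0
```

Emit:
{"api": "move_arm", "payload": {"increments": [[0.4,0.11,-0.05,0.5,0,0,0],[0.4,0,0,0.8,0,0,0],[0.4,0,0,0.8,0,0,0],[0.4,0,0,0.5,0,0,0],[0.4,0,0,0.4,0,0,0],[0.4,0,0,0.17,0,0,0],[0.4,0,0,0,0,0,0],[0,0,0,0,0,0,0],[0,0,0,0,0,0,0],[0,0,0,0,0,0,0],[0,0,0,0,0,0,0],[0,0,0,0,0,0,0],[0,0,0,0,0,0,0]], "force": 20}}

```text
time_s: 72.8
ee_pos: [0.5377, 0.2976, 0.0364]
eef_rot: [-3.139, -0.001, -0.179]
force: [1.4, 7.2, -1.2]
grip_width: 0.0062
grip_force: 19.9
```

Emit:
{"api": "move_arm", "payload": {"increments": [[0,0,0,-0.1,0,0,0],[0,0,0,-0.3,0,0,0],[0,0,0,-0.5,0,0,0],[0,0,0,-0.7,0,0,0],[0,0,0,-0.7,0,0,0],[0,0,0,-0.4,0,0,0],[0,0.12,0.4,0,0,0,0],[0,0.25,0.76,0,0,0,0],[0,0.25,0.76,0,0,0,0],[0,0.25,0.76,0,0,0,0],[0,0.25,0.76,0,0,0,0],[0,0.25,0.76,0,0,0,0],[0,0.25,0.76,0,0,0,0],[0,0.25,0.76,0,0,0,0],[0,0.12,0.38,0,0,0,0],[0,0,0,0,0,0,-0.128],[0,0,0,0,0,0,0],[0,0,0,0,0,0,0]]}}

```text
time_s: 74.6
ee_pos: [0.5808, -0.0211, 0.1709]
eef_rot: [-3.142, 0.0, -0.054]
force: [-0.7, 1.0, -1.3]
grip_width: 0.0061
grip_force: 20.0
```

```bash
python3 - <<'E'
from fit import *
v=np.load("stand.npy"); p=ctrl.camera("top");s=ctrl.camera("scene")
o=ctrl.get_obs();print(np.round(o["ee_pos"],4),np.round(o["eef_rot"],3),np.round(o["force"],1),o["qpos"])
a,f=crop(s,[v[0],v[1],.06],(50,50),6)
T=o["ee_pos"]; yaw=o["eef_rot"][2]
P=W((T[0],T[1],yaw),[[x,0,z+T[2]] for x,z in((-.035,-.0255),(.035,-.0255),(.035,.0495),(-.035,.0495))]); cv2.polylines(a,[f(P)],True,(255,0,255),1)
b,g=crop(p,[v[0],v[1],.06],(50,50),6); cv2.polylines(b,[g(P)],True,(255,0,255),1)
cv2.imwrite("pics/c12.png",np.hstack([cv2.resize(a,(400,400)),cv2.resize(b,(400,400))]))
E
```

```text
[ 0.5809 -0.0208  0.171 ] [-3.142 -0.    -0.053] [ 0.8  0.4 -0.5] [-9.88910746e-02  3.79698767e-01  1.44516148e+00  7.25711082e-06
  1.31671611e+00  1.52492077e+00]
```

View pics/c12.png

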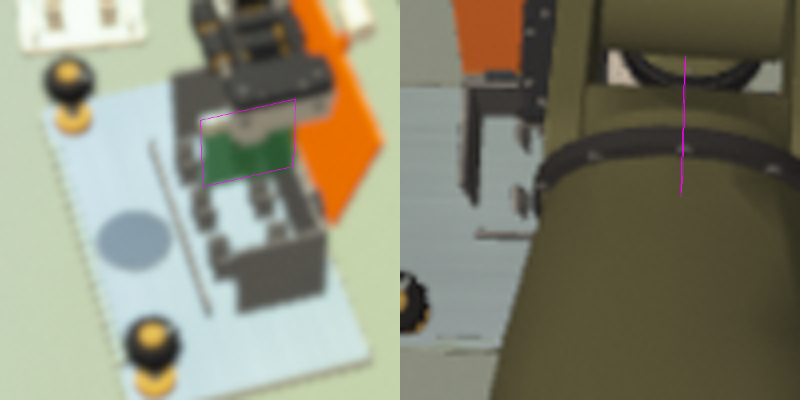

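The plate hangs upright in the grip at c12 (250,145), matching the predicted outline over slot 1. Lowering it.

Emit:
{"api": "move_arm", "payload": {"increments": [[0,0,0,0.4,0,0,0],[0,0,0,0.7,0,0,0],[0,0,0,0.4,0,0,0],[0,0,0,0.15,0,0,0],[0,0,0,0.1,0,0,0],[0,0,0,0.1,0,0,0],[0,0,0,0.1,0,0,0],[0,0,0,0.1,0,0,0],[0,0,0,0.1,0,0,0],[0,0,0,0.05,0,0,0],[0,0,0,0,0,0,0],[0,0,0,0,0,0,0]], "force": 12}}

```text
time_s: 75.9
ee_pos: [0.581, -0.0214, 0.0611]
eef_rot: [-3.142, -0.0, -0.051]
force: [-0.3, 0.4, -0.3]
grip_width: 0.0056
grip_force: 12.0
```

Emit:
{"api": "move_arm", "payload": {"increments": [[0,0,0,0.02,0,0,0],[0,0,0,0.02,0,0,0],[0,0,0,0.02,0,0,0],[0,0,0,0.02,0,0,0],[0,0,0,0.02,0,0,0],[0,0,0,0,0,0,0],[0,0,0,0,0,0,0]]}}

```text
time_s: 76.6
ee_pos: [0.5815, -0.0214, 0.0577]
eef_rot: [3.141, -0.002, -0.051]
force: [-5.2, 1.4, 15.4]
grip_width: 0.0059
grip_force: 12.0
```

Emit:
{"api": "move_arm", "payload": {"increments": [[0.3,0,0,0,0,0,0],[0.3,0,0,0,0,0,0],[0.3,0,0,0,0,0,0],[0.3,0,0,-0.3,0,0,0],[0.3,0,0,-0.7,0,0,0],[0.3,0,0,-0.8,0,0,0],[0.35,0,0,-0.5,0,0,0],[0.4,0,0,0,0,0,0.128],[0.4,-0.22,-0.79,0,0,0,0],[0.4,-0.22,-0.79,0,0,0,0],[0.4,-0.22,-0.79,0,0,0,0],[0.4,-0.22,-0.79,0,0,0,0],[0.4,-0.22,-0.79,0,0,0,0],[0.4,-0.22,-0.79,0,0,0,0],[0.4,-0.23,-0.79,0,0,0,0],[0.4,-0.23,-0.8,0,0,0,0],[0.4,-0.23,-0.8,0,0,0,0],[0.4,0,0,0,0,0,0],[0.4,0,0,0,0,0,0]]}}

```text
time_s: 78.5
ee_pos: [0.5453, 0.3479, 0.1715]
eef_rot: [3.142, -0.0, -0.178]
force: [-0.2, 0.1, -0.2]
grip_width: 0.0375
grip_force: 0.0
```

```bash
python3 - <<'E'
from fit import *
v=np.load("stand.npy"); p=ctrl.camera("top")
o=ctrl.get_obs();print(np.round(o["ee_pos"],4),np.round(o["eef_rot"],3),o["qpos"][5])
im=p["color"].astype(int); g=((im[...,1]-im[...,2]>12)&(im[...,1]-im[...,0]>8)&(im[...,1]<130))
n,l,st,ce=cv2.connectedComponentsWithStats(g.astype(np.uint8))
for i in range(1,n):
    if st[i,4]>30: print(ce[i],st[i])
P=lambda y:proj(p,W(v,[[x,y,z] for x,z in((-.01,.105),(.06,.105),(-.01,.065),(.06,.065))])).round(1).tolist()
print(P(-.05))
for d in ctrl.cut_out("plate_1",p)[:4]: print(d["conf"],d["centre"],d["mask"].sum())
E
```

```text
[0.5456 0.347  0.1715] [ 3.142 -0.    -0.179] 2.259765349000793
[472.30092593 206.7037037 ] [463 198  19  18 216]
[199.21875   225.1484375] [194 212  10  27 128]
[412.48971193 237.23868313] [403 228  20  19 243]
[449.62105263 251.69473684] [444 246  12  13  95]
[[331.3, 216.2], [331.9, 190.4], [331.1, 219.1], [331.6, 194.2]]
0.64 [206.5, 331.1] 62
0.48 [229.9, 195.9] 175
```

Emit:
{"api": "move_arm", "payload": {"increments": [[0.4,0,0,0.5,0,0,0],[0.4,0,0,0.7,0,0,0],[0.4,0,0,0.6,0,0,0],[0.4,0,0,0.5,0,0,0],[0.4,0,0,0.3,0,0,0],[0.4,0,0,0.12,0,0,0],[0.4,0,0,0,0,0,0],[0,0,0,0,0,0,0],[0,0,0,0,0,0,0],[0,0,0,0,0,0,0],[0,0,0,0,0,0,0],[0,0,0,0,0,0,0],[0,0,0,0,0,0,0]], "force": 20}}

```text
time_s: 79.9
ee_pos: [0.5458, 0.3479, 0.0353]
eef_rot: [-3.14, -0.001, -0.179]
force: [0.3, 3.6, 1.2]
grip_width: 0.0062
grip_force: 20.0
```

Emit:
{"api": "move_arm", "payload": {"increments": [[0,0,0,-0.1,0,0,0],[0,0,0,-0.3,0,0,0],[0,0,0,-0.5,0,0,0],[0,0,0,-0.7,0,0,0],[0,0,0,-0.7,0,0,0],[0,0,0,-0.42,0,0,0],[0,0.12,0.4,0,0,0,0],[0,0.23,0.76,0,0,0,0],[0,0.23,0.76,0,0,0,0],[0,0.23,0.76,0,0,0,0],[0,0.23,0.76,0,0,0,0],[0,0.24,0.76,0,0,0,0],[0,0.24,0.76,0,0,0,0],[0,0.24,0.76,0,0,0,0],[0,0.12,0.41,0,0,0,0],[0,0,0,0,0,0,-0.128],[0,0,0,0,0,0,0],[0,0,0,0,0,0,0]]}}

```text
time_s: 81.7
ee_pos: [0.5832, 0.0291, 0.1709]
eef_rot: [3.141, 0.001, -0.054]
force: [-0.4, 0.2, -1.8]
grip_width: 0.0053
grip_force: 20.0
```

Emit:
{"api": "move_arm", "payload": {"increments": [[0,0,0,0.4,0,0,0],[0,0,0,0.7,0,0,0],[0,0,0,0.4,0,0,0],[0,0,0,0.15,0,0,0],[0,0,0,0.1,0,0,0],[0,0,0,0.1,0,0,0],[0,0,0,0.1,0,0,0],[0,0,0,0.1,0,0,0],[0,0,0,0.1,0,0,0],[0,0,0,0.06,0,0,0],[0,0,0,0,0,0,0],[0,0,0,0,0,0,0]], "force": 12}}

```text
time_s: 82.9
ee_pos: [0.5835, 0.029, 0.0606]
eef_rot: [-3.142, -0.0, -0.051]
force: [-0.0, -0.1, -1.4]
grip_width: 0.0057
grip_force: 12.0
```

Emit:
{"api": "move_arm", "payload": {"increments": [[0,0,0,0.02,0,0,0],[0,0,0,0.02,0,0,0],[0,0,0,0.02,0,0,0],[0,0,0,0.02,0,0,0],[0,0,0,0,0,0,0],[0,0,0,0,0,0,0]]}}

```text
time_s: 83.5
ee_pos: [0.5835, 0.029, 0.0573]
eef_rot: [-3.142, -0.0, -0.051]
force: [-4.5, 0.2, 6.4]
grip_width: 0.0058
grip_force: 12.0
```

Emit:
{"api": "move_arm", "payload": {"increments": [[0.3,0,0,0,0,0,0],[0.3,0,0,0,0,0,0],[0.3,0,0,0,0,0,0],[0.3,0,0,-0.3,0,0,0],[0.3,0,0,-0.7,0,0,0],[0.3,0,0,-0.8,0,0,0],[0.35,0,0,-0.5,0,0,0],[0.4,0,0,0,0,0,0.128],[0.4,-0.21,-0.79,0,0,0,0],[0.4,-0.21,-0.79,0,0,0,0],[0.4,-0.21,-0.79,0,0,0,0],[0.4,-0.21,-0.79,0,0,0,0],[0.4,-0.21,-0.79,0,0,0,0],[0.4,-0.21,-0.79,0,0,0,0],[0.4,-0.21,-0.79,0,0,0,0],[0.4,-0.21,-0.8,0,0,0,0],[0.4,-0.2,-0.8,0,0,0,0],[0.4,0,0,0,0,0,0],[0.4,0,0,0,0,0,0]]}}

```text
time_s: 85.4
ee_pos: [0.5542, 0.397, 0.172]
eef_rot: [-3.142, -0.0, -0.178]
force: [0.5, -0.6, -0.9]
grip_width: 0.0375
grip_force: 0.0
```

Emit:
{"api": "move_arm", "payload": {"increments": [[0.4,0,0,0.5,0,0,0],[0.4,0,0,0.7,0,0,0],[0.4,0,0,0.6,0,0,0],[0.4,0,0,0.5,0,0,0],[0.4,0,0,0.3,0,0,0],[0.4,0,0,0.1,0,0,0],[0.4,0,0,0,0,0,0],[0,0,0,0,0,0,0],[0,0,0,0,0,0,0],[0,0,0,0,0,0,0],[0,0,0,0,0,0,0],[0,0,0,0,0,0,0],[0,0,0,0,0,0,0]], "force": 20}}

```text
time_s: 86.7
ee_pos: [0.5547, 0.3971, 0.0368]
eef_rot: [-3.14, -0.001, -0.179]
force: [1.6, 4.9, 0.6]
grip_width: 0.0058
grip_force: 20.0
```

Emit:
{"api": "move_arm", "payload": {"increments": [[0,0,0,-0.1,0,0,0],[0,0,0,-0.3,0,0,0],[0,0,0,-0.5,0,0,0],[0,0,0,-0.7,0,0,0],[0,0,0,-0.7,0,0,0],[0,0,0,-0.4,0,0,0],[0,0.11,0.4,0,0,0,0],[0,0.22,0.76,0,0,0,0],[0,0.22,0.76,0,0,0,0],[0,0.22,0.76,0,0,0,0],[0,0.22,0.76,0,0,0,0],[0,0.22,0.76,0,0,0,0],[0,0.22,0.76,0,0,0,0],[0,0.22,0.76,0,0,0,0],[0,0.1,0.41,0,0,0,0],[0,0,0,0,0,0,-0.128],[0,0,0,0,0,0,0],[0,0,0,0,0,0,0]]}}

```text
time_s: 88.5
ee_pos: [0.5857, 0.0795, 0.1715]
eef_rot: [3.141, 0.0, -0.054]
force: [-0.0, 0.1, -0.6]
grip_width: 0.006
grip_force: 20.0
```

Emit:
{"api": "move_arm", "payload": {"increments": [[0,0,0,0.4,0,0,0],[0,0,0,0.7,0,0,0],[0,0,0,0.4,0,0,0],[0,0,0,0.15,0,0,0],[0,0,0,0.1,0,0,0],[0,0,0,0.1,0,0,0],[0,0,0,0.1,0,0,0],[0,0,0,0.1,0,0,0],[0,0,0,0.1,0,0,0],[0,0,0,0.05,0,0,0],[0,0,0,0.03,0,0,0],[0,0,0,0.02,0,0,0],[0,0,0,0.02,0,0,0],[0,0,0,0,0,0,0],[0,0,0,0,0,0,0]], "force": 12}}

```text
time_s: 90.0
ee_pos: [0.5861, 0.0794, 0.0587]
eef_rot: [-3.142, -0.001, -0.051]
force: [-3.1, -0.2, 5.6]
grip_width: 0.0059
grip_force: 12.0
```

Emit:
{"api": "move_arm", "payload": {"increments": [[0.3,0,0,0,0,0,0],[0.3,0,0,0,0,0,0],[0.3,0,0,0,0,0,0],[0.3,0,0,-0.3,0,0,0],[0.3,0,0,-0.7,0,0,0],[0.3,0,0,-0.9,0,0,0],[0.5,0,0,-0.9,0,0,0],[0.5,-0.4,0,-0.9,0,0,0],[0.5,-0.7,-0.5,-0.4,0,0,0],[0.5,-0.7,-0.6,0,0,0,0],[0.5,-0.7,-0.6,0,0,0,0],[0.5,-0.7,-0.7,0,0,0,0],[0.5,-0.4,-0.8,0,0,0,0],[0.5,0,-0.8,0,0,0,0],[0.5,0,0,0,0,0,0]]}}

```text
time_s: 91.5
ee_pos: [0.4155, 0.2915, 0.2639]
eef_rot: [-3.141, -0.001, -0.047]
force: [-0.1, -0.2, 0.5]
grip_width: 0.0467
grip_force: 0.0
```

```bash
python3 - <<'E'
from fit import *
v=np.load("stand.npy"); p=ctrl.camera("top");s=ctrl.camera("scene")
cv2.imwrite("pics/t13.png",p["color"]);cv2.imwrite("pics/s13.png",s["color"])
o=ctrl.get_obs();print(np.round(o["ee_pos"],4),np.round(o["eef_rot"],3))
def white(q,X,r=9):
    c=proj(q,X)[0]; x0,y0=np.int32(c)-r; im=q["color"][y0:y0+2*r,x0:x0+2*r].astype(int)
    m=(im.min(2)>150)&(im.max(2)-im.min(2)<50)
    n,l,st,ce=cv2.connectedComponentsWithStats(m.astype(np.uint8)); i=1+st[1:,4].argmax(); return ce[i]+[x0,y0],st[i],c
X=W(v,[.1205,0,.230]); print("pred",X)
try:
    a,b=white(p,X),white(s,X); print(a,b,tri(p,a[0],s,b[0]),at_z(p,a[0],.236))
except Exception as e: print(e)
for q in(p,s):
    for k in("plate_1","cover_pull","level"):
        for d in ctrl.cut_out(k,q)[:4]: print(k,round(d["conf"],2),np.round(d["centre"]),d["mask"].sum())
    for y in(-.05,0,.05): print("pred plate",proj(q,W(v,[[.023,y,.105]])).round(1))
g=lambda c:green(p,c)[0]
print("level",at_z(p,g((450,252)),.036))
E
```

```text
[0.4161 0.2886 0.2636] [-3.142 -0.    -0.05 ]
pred [0.68064531 0.02467877 0.23      ]
(array([311.5483871 , 150.91935484]), array([ 3,  6, 12,  7, 62], dtype=int32), array([312.33212286, 151.80063812])) (array([349.61538462, 149.44615385]), array([  1,   0,  17,  18, 195], dtype=int32), array([348.62797982, 152.95815946])) (array([0.68134104, 0.02615024, 0.24121478]), np.float64(0.005043778670827459)) [0.68063385 0.02634321 0.236     ]
plate_1 0.61 [207. 313.] 86
plate_1 0.44 [206. 295.] 118
cover_pull 0.63 [172. 313.] 1977
level 0.87 [251. 448.] 393
level 0.73 [209. 471.] 779
level 0.72 [236. 409.] 747
pred plate [[331.6 204. ]]
pred plate [[312.6 203.5]]
pred plate [[293.7 203. ]]
plate_1 0.86 [181. 312.] 257
plate_1 0.85 [193. 319.] 234
plate_1 0.81 [205. 322.] 262
plate_1 0.4 [201. 311.] 5468
cover_pull 0.56 [169. 339.] 1079
level 0.89 [327. 368.] 931
level 0.68 [318. 317.] 419
level 0.63 [283. 323.] 788
level 0.34 [168. 277.] 133
pred plate [[321.6 200. ]]
pred plate [[317.  187.8]]
pred plate [[312.5 176.1]]
level [ 0.45369249 -0.34149473  0.036     ]
```

Emit:
{"api": "move_arm", "payload": {"increments": [[0.55,0.49,0.63,-0.09,0,0,0],[0.55,0.49,0.63,-0.09,0,0,0],[0.55,0.49,0.63,-0.09,0,0,0],[0.55,0.49,0.63,-0.09,0,0,0],[0.55,0.49,0.63,-0.09,0,0,0],[0.55,0.49,0.63,-0.09,0,0,0],[0.55,0.5,0.64,-0.09,0,0,0],[0.55,0.5,0.63,-0.09,0,0,0],[0.55,0,0,0,0,0.13,0],[0.55,0,0,0,0,0.13,0],[0.55,0,0,0,0,0.13,0],[0.55,0,0,0,0,0.13,0],[0.55,0,0,0,0,0,0],[0.55,0,0,0,0,0,0]], "force": 6}}

```text
time_s: 93.3
ee_pos: [0.6, 0.0257, 0.2997]
eef_rot: [3.142, -0.519, -0.052]
force: [0.8, -0.1, 0.4]
grip_width: 0.0519
grip_force: 0.0
```

```bash
cat > go.py <<'E'
from h import *
import sys
o=ctrl.get_obs(); Rm=R.from_euler("xyz",o["eef_rot"]).as_matrix()
print("pos",np.round(o["ee_pos"],4),"rot",np.round(o["eef_rot"],3),"ztool",np.round(Rm[:,2],3),"q",np.round(o["qpos"],2))
def to(t): return np.round(Rm.T@(np.array(t)-o["ee_pos"])/.05,2)
drum=np.array([.680,.0258,.230])
print("pre",to(drum+Rm[:,2]*(.027-.07)),"grasp",to(drum+Rm[:,2]*.027))
E
python3 go.py
```

```text
pos [0.6    0.0257 0.2997] rot [ 3.142 -0.519 -0.052] ztool [ 0.495 -0.026 -0.868] q [-0.01  0.04  1.65 -0.03  0.94  1.63]
pre [ 0.7  -0.09  1.14] grasp [ 0.7  -0.09  2.54]
```

Emit:
{"api": "move_arm", "payload": {"increments": [[0.55,0.35,-0.04,0,0,0,0],[0.55,0.35,-0.05,0.3,0,0,0],[0.55,0,0,0.5,0,0,0],[0.55,0,0,0.5,0,0,0],[0.55,0,0,0.5,0,0,0],[0.55,0,0,0.4,0,0,0],[0.55,0,0,0.34,0,0,0],[0.55,0,0,0,0,0,0],[0,0,0,0,0,0,0],[0,0,0,0,0,0,0],[0,0,0,0,0,0,0],[0,0,0,0,0,0,0],[0,0,0,0,0,0,0],[0,0,0,0,0,0,0],[0,0,0,0,0,0,0]], "force": 6}}

```text
time_s: 94.8
ee_pos: [0.6942, 0.0253, 0.2073]
eef_rot: [3.141, -0.522, -0.051]
force: [-0.7, -5.8, 5.0]
grip_width: 0.0299
grip_force: 6.0
```

```bash
python3 - <<'E'
import numpy as np
a=np.r_[np.arange(1.95,0.35,-.1),.27,.2,.15,.1,.06,.03,.0]
x=-123*np.cos(a);z=123*np.sin(a);dx,dz=np.diff(x),np.diff(z)
f=.52;print(len(dx));print(np.round(np.c_[a[1:],(dx*np.cos(f)+dz*np.sin(f))/50,(dx*np.sin(f)-dz*np.cos(f))/50],2).tolist())
E
```

```text
22
[[1.85, -0.16, -0.18], [1.75, -0.18, -0.17], [1.65, -0.2, -0.15], [1.55, -0.21, -0.13], [1.45, -0.22, -0.11], [1.35, -0.23, -0.08], [1.25, -0.24, -0.06], [1.15, -0.24, -0.04], [1.05, -0.25, -0.01], [0.95, -0.25, 0.01], [0.85, -0.24, 0.04], [0.75, -0.24, 0.06], [0.65, -0.23, 0.08], [0.55, -0.22, 0.11], [0.45, -0.21, 0.13], [0.27, -0.34, 0.28], [0.2, -0.12, 0.13], [0.15, -0.08, 0.09], [0.1, -0.07, 0.1], [0.06, -0.06, 0.08], [0.03, -0.04, 0.06], [0.0, -0.04, 0.06]]
```

Emit:
{"api": "move_arm", "payload": {"increments": [[0,-0.16,0,-0.18,0,0,0],[0,-0.18,0,-0.17,0,0,0],[0,-0.2,0,-0.15,0,0,0],[0,-0.21,0,-0.13,0,0,0],[0,-0.22,0,-0.11,0,0,0],[0,-0.23,0,-0.08,0,0,0],[0,-0.24,0,-0.06,0,0,0],[0,0,0,0,0,0,0],[0,0,0,0,0,0,0]]}}

```text
time_s: 95.7
ee_pos: [0.609, 0.0296, 0.2084]
eef_rot: [3.141, -0.519, -0.051]
force: [-0.9, -6.9, 0.4]
grip_width: 0.0297
grip_force: 6.0
```

Emit:
{"api": "move_arm", "payload": {"increments": [[0,-0.24,0,-0.04,0,0,0],[0,-0.25,0,-0.01,0,0,0],[0,-0.25,0,0.01,0,0,0],[0,-0.24,0,0.04,0,0,0],[0,-0.24,0,0.06,0,0,0],[0,-0.23,0,0.08,0,0,0],[0,-0.22,0,0.11,0,0,0],[0,-0.21,0,0.13,0,0,0],[0,-0.17,0,0.14,0,0,0],[0,-0.17,0,0.14,0,0,0],[0,-0.12,0,0.13,0,0,0],[0,-0.08,0,0.09,0,0,0],[0,-0.07,0,0.1,0,0,0],[0,0,0,0,0,0,0],[0,0,0,0,0,0,0]]}}

```text
time_s: 97.2
ee_pos: [0.5254, 0.0338, 0.1037]
eef_rot: [3.141, -0.518, -0.051]
force: [-2.4, -8.5, -0.2]
grip_width: 0.0301
grip_force: 6.0
```

Emit:
{"api": "move_arm", "payload": {"increments": [[0,-0.03,0,0.04,0,0,0],[0,-0.03,0,0.04,0,0,0],[0,-0.04,0,0.06,0,0,0],[0,-0.02,0,0.03,0,0,0],[0,0,0,0,0,0,0],[0,0,0,0,0,0,0]]}}

```text
time_s: 97.8
ee_pos: [0.5247, 0.0339, 0.0937]
eef_rot: [3.141, -0.519, -0.052]
force: [-0.5, -9.9, 0.6]
grip_width: 0.0299
grip_force: 6.0
```

Emit:
{"api": "move_arm", "payload": {"increments": [[0,-0.01,0,0.02,0,0,0],[0,-0.01,0,0.02,0,0,0],[0,0,0,0,0,0,0],[0,0,0,0,0,0,0]]}}

```text
time_s: 98.2
ee_pos: [0.5247, 0.0339, 0.0914]
eef_rot: [3.141, -0.519, -0.052]
force: [-1.9, -9.4, -0.4]
grip_width: 0.0299
grip_force: 6.0
```

Emit:
{"api": "move_arm", "payload": {"increments": [[0,-0.01,0,0.02,0,0,0],[0,-0.01,0,0.02,0,0,0],[0,0,0,0,0,0,0],[0,0,0,0,0,0,0]]}}

```text
time_s: 98.6
ee_pos: [0.5248, 0.0339, 0.0891]
eef_rot: [3.141, -0.519, -0.052]
force: [-1.0, -10.7, -0.2]
grip_width: 0.03
grip_force: 6.0
```

Emit:
{"api": "move_arm", "payload": {"increments": [[0,-0.01,0,0.02,0,0,0],[0,-0.01,0,0.02,0,0,0],[0,0,0,0,0,0,0],[0,0,0,0,0,0,0]]}}

```text
time_s: 99.0
ee_pos: [0.525, 0.0339, 0.0871]
eef_rot: [3.141, -0.519, -0.051]
force: [-2.7, -10.3, 2.8]
grip_width: 0.0302
grip_force: 6.0
```

```bash
python3 go.py; python3 - <<'E'
from fit import *
v=np.load("stand.npy");s=ctrl.camera("scene")
im=s["color"].astype(int);m=(im[...,2]-im[...,0]>90)&(im[...,2]-im[...,1]>40); m[:120]=0;m[260:]=0;m[:,:280]=0;m[:,400:]=0
n,l,st,ce=cv2.connectedComponentsWithStats(m.astype(np.uint8)); i=1+st[1:,4].argmax();mm=l==i
P=cv2.approxPolyDP(cv2.convexHull(cv2.findNonZero(mm.astype(np.uint8))),3,True)[:,0].tolist();print(st[i],P)
for a in(0,.05,.1):
    c,q=np.cos(a),np.sin(a)
    print(a,proj(s,W(v,[[.075-r*c,y,.118+r*q+.002] for r,y in((0,-.095),(0,.095),(.093,.095),(.093,-.095))])).round(1).tolist())
E
```

```text
pos [0.525  0.0339 0.0871] rot [ 3.141 -0.519 -0.051] ztool [ 0.496 -0.026 -0.868] q [ 0.01  0.11  2.1  -0.08  0.41  1.7 ]
pre [ 4.11  0.   -1.8 ] grasp [ 4.11  0.   -0.4 ]
[ 297  160   46   52 1492] [[342, 204], [313, 211], [298, 189], [297, 166], [324, 160]]
0 [[342.8, 204.3], [324.2, 159.4], [296.2, 165.6], [312.5, 211.6]]
0.05 [[342.8, 204.3], [324.2, 159.4], [296.1, 164.6], [312.6, 210.7]]
0.1 [[342.8, 204.3], [324.2, 159.4], [296.2, 163.6], [312.6, 209.7]]
```

The cover edges at scene (297,166) and (313,211) match the shut angle, and the arm feels contact. Releasing.

Emit:
{"api": "move_arm", "payload": {"increments": [[0.55,0,0,0,0,0,0],[0.55,0,0,0,0,0,0],[0.55,0,0,0,0,0,0],[0.55,0,0,0,0,0,0],[0.55,0,0,-0.3,0,0,0],[0.55,0,0,-0.7,0,0,0],[0.55,0,0,-0.9,0,0,0],[0.55,-0.3,-0.5,-0.7,0,0,0],[0.55,-0.4,-0.8,-0.3,0,0,0],[0.55,0,-0.9,-0.2,0,0,0],[0.55,0,-0.9,0,0,0,0],[0.55,0,-0.9,0,0,0,0],[0.55,0,0,0,0,0,0],[0.55,0,0,0,0,0,0]]}}

```text
time_s: 100.45
ee_pos: [0.4279, 0.2402, 0.2037]
eef_rot: [3.141, -0.519, -0.049]
force: [-0.2, -0.1, 0.3]
grip_width: 0.0516
grip_force: 0.0
```

```bash
python3 - <<'E'
from fit import *
v=np.load("stand.npy");s=ctrl.camera("scene");p=ctrl.camera("top")
o=ctrl.get_obs();print(o["time_s"],np.round(o["ee_pos"],3))
im=s["color"].astype(int);m=(im[...,2]-im[...,0]>90)&(im[...,2]-im[...,1]>40); m[:120]=0;m[260:]=0;m[:,:285]=0;m[:,400:]=0
n,l,st,ce=cv2.connectedComponentsWithStats(m.astype(np.uint8)); i=1+st[1:,4].argmax()
print(cv2.approxPolyDP(cv2.convexHull(cv2.findNonZero((l==i).astype(np.uint8))),3,True)[:,0].tolist())
def brass(q,c,r=8):
    x0,y0=int(c[0]-r),int(c[1]-r); im=q["color"][y0:y0+2*r,x0:x0+2*r].astype(float)
    w=np.clip(im[...,2]-im[...,0]-40,0,60); w[-4:]=0; g=np.mgrid[:2*r,:2*r]
    return np.array([(w*g[1]).sum(),(w*g[0]).sum()])/w.sum()+[x0,y0]
print([brass(p,c) for c in((260,240),(364,242))],[brass(s,c) for c in((276,165),(298,231))])
for k in("level","timer","pen_pot","plate_1"):
    for d in ctrl.cut_out(k,p)[:3]: print(k,round(d["conf"],2),np.round(d["centre"],1),d["mask"].sum())
print(at_z(p,green(p,(450,252))[0],.036))
E
```

```text
100.55 [0.428 0.239 0.204]
[[342, 204], [313, 211], [298, 190], [297, 166], [324, 160]]
[array([259.76994968, 239.62760604]), array([363.48084815, 242.23392613])] [array([276.43561208, 165.51669316]), array([297.46357616, 231.32671082])]
level 0.85 [249.7 447. ] 388
level 0.61 [208.9 471.1] 838
level 0.57 [239.6 407.1] 769
timer 0.87 [175.3 396.9] 529
pen_pot 0.94 [176.5 222.6] 780
pen_pot 0.41 [226.9 203.2] 2009
[ 0.45376072 -0.34155595  0.036     ]
```

```bash
python3 -c "
from station import ctrl
print(ctrl.hand_in())"
```

```text
the job is handed in; nothing more can be done
None
```

I handed the job in at about 100 s. By touch, the stand's deck is level to about 0.2°; I did not measure foot loads or rocking directly, and the bubble was too small to read. The level is back on the desk, all three plates are in their own slots, the cover is shut, and the timer and pen pot did not move.

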